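# Step an adapter panel under the inspection probe

## Robot

A 6-joint arm with a two-finger parallel gripper is mounted at the origin on the work surface. World frame = base frame: x ahead of the robot, y to its left, z up, the work surface at z = 0. Lengths are in m, angles in degrees, forces in N, time in s.
With the tool pointing down it reaches from about 0.425 to 0.925 m from the base axis. Payload 12.5 kg.
Tool frame: the origin (TCP) lies at the very end of the fingers, on their centre line; the grasp point (between the pads) lies env.hold_point_z behind it (env.hold_point_z is the distance from the TCP to the grasp point, in m); x points along the fingers, y is the direction in which the jaws open and shut, and the axes are right-handed (so a half turn about x gives the same grasp; the last joint's range is limited). The gripper opens to 85 mm and grips with 20 to 120 N. Pads are 22 mm wide; open, the fingers measure 114 mm over their backs; the gripper's body (76 mm by 85 mm) begins 54 mm behind the grasp point. The pads swing forward as they close: fully open they stand 13 mm farther back than shut.
Start: joints at [-80.191, 28.126, 89.318, -0, 62.55, -6.05], TCP at [0.171, -0.601, 0.211] pointing down, gripper open.
Joint ranges: [-177.58, 177.58], [-47.91, 125.51], [2.72, 160], [-65.01, 245.01], [3.68, 167.84], [-153.87, 153.87]. Speed limits (degrees/s): [127.2, 127.2, 159.86, 180, 180, 180].

## Interface

Orientations are given as [roll, pitch, yaw] about the fixed x, y, z axes, in that order (R = Rz(yaw) Ry(pitch) Rx(roll)).
In Python, from plant import env, snapshot, ticket gives the robot as it stands.
- The arm moves only by the tool jog_arm, never from a script. Its argument "steps" is text: rows parted by semicolons, each of 7 numbers parted by spaces: the turn, a rotation vector about the tool's x, y, z in degrees, then the shift along the tool's x, y, z in mm, then the closure, from -1 (fully open) to 1 (shut). A call has 1 to 8 rows; each row shifts and turns the pose as measured when the row begins, along the tool's axes as they then stand; what a row does not reach is not made up. A row lasts 1/8 s, in which the tool goes at most 62.5 mm and 10.7 degrees, less where a joint would pass 70% of its speed; a pose out of reach is approached as far as the arm can. A call is refused whole if a number of a shift passes 62.5 or a number of a turn 10.7, either way. A call with a gripper value outside its range is refused whole. The fingers move at their own pace and stop on an object; "squeeze" is the grip in N (left out, the last holds). Time passes only in rows, so rows that do not move let the fingers close. It gives the time, the measured TCP pose, the force and the opening at its end, in the units of the state.
- env.state(): the state, without advancing time (a new reading comes with each control period).
- snapshot(name): name is "scene" or "side" or "wrist"; returns a dict with "frame" (384x512x3 uint8, red, green, blue), "camera_matrix" (3x3 intrinsics, pixels), "R" (3x3) and "t" (3): a world point X has camera coordinates R X + t. Camera axes: x right, y down, z forward; pixel columns grow to the right and rows downward; lengths in m; the calibration is good to about 2 mm. A picture is of the moment at which its call begins. There is no depth.
- ticket.job_done(): hands the job in, once; it reports no verdict.
The state is a dict: "time_s": time; "qpos": joint angles; "dq": joint speeds; "joint_torque": joint torques, N m; "eef_pos": TCP position; "tool_rot": TCP orientation; "force": force on the tool from outside, world axes, zero at the start; "wrist_torque": the same for the moment, N m; "grip_width": finger opening in m.
Only numpy, scipy, OpenCV 4.12 (cv2) and the standard library are available. Lean on these libraries where they do the work, as an engineer would, in place of code of your own. Each camera call takes 0.05 s, during which the arm holds its last target.

## Task

Draw the sliding carriage back to its loading end, the end nearest the robot, and there push the loose black adapter panel (do not lift it) square and flush into the corner of the carriage's two fences. Then slide the carriage so that the fixed probe's red tip stands over the white spot of the green adapter, then over that of the blue one, then over that of the orange one, stopping still for about a second at each, and leave it there with the panel still flush. Leave the other things on the bench alone and do not touch the probe.

Things in the scene. Friction and masses are not known exactly. Their poses are not given: they have to be found in the camera images.
- stage: x-y slide stage fixed to the table: dark steel base 260 x 200 mm, 24 mm high with its rails. Origin under its centre at table height. Its x axis (mostly away from the robot) is the direction of the lower slide, its y axis (mostly to the robot's left) that of the upper slide. It stands at a different place and yaw each time, turned at most 0.25 rad.
- saddle (a joint): position of the lower slide along the stage's x, m, -0.065 (loading end, nearest the robot) to +0.065 (far end). It stays where it is left; about 6 N dry friction.
- carriage (a joint): position of the carriage on the saddle along the stage's y, m, -0.045 to +0.045. It stays where it is left; about 6 N dry friction. The carriage is an aluminium platform 160 mm (x) by 140 mm (y), its top 45 mm above the table, with two dark fences 8 mm thick and 12 mm high along its +x and +y edges; the other two edges are open. The platform's centre is at (saddle, carriage) in the stage's frame.
- well (a point): centre, on the floor, of the yellow square push well by which the carriage is moved: inside 56 x 56 mm, walls 8 mm thick and 25 mm high (top 70 mm above the table), floor 45 mm above the table, sides along the stage's axes. It stands on a tongue beyond the +y fence, 55 mm to -x and 125 mm to +y of the platform's centre. Fingertips put in it can push the carriage any way.
- fence_corner (a point): inner corner of the two fences on the platform's top, 72 mm to +x and 62 mm to +y of the platform's centre, 45 mm above the table. Its axes are the stage's; the fence faces look to -x and -y.
- panel: loose black adapter panel, 100 mm (x) by 72 mm (y), 12 mm thick, about 0.2 kg, lying flat and skewed (at most about 0.25 rad) on the carriage's platform, away from the fences. Origin under its centre. It slides with about 1 N. Three pockets hold the coloured adapters, at (-30, 18), (30, 14) and (2, -17) mm from its centre; which adapter is in which pocket varies.
- panel_corner (a point): lower +x +y corner of the panel, 50 mm and 36 mm from its centre; it belongs in the fence corner. Its axes are the panel's. The panel turns square when pushed at the middle of its long -y side against the +y fence; pushed skewed against the +x fence it can jam and drag the carriage along. A hard knock on the carriage makes the loose panel slip a few mm.
- probe_tip (a point): red needle tip of the fixed inspection probe, the pointer, 78 mm above the table, 13 mm above the adapters' tops. The needle (4 mm) and white pen (16 mm) slant up from it, away from the robot, to a boom about 200 mm high and a column 185 mm beyond the tip. It does not move with the slides.
- probe: the probe, boom and column as one fixed stand; origin on the table straight below the tip, axes those of the stage. Delicate.
- spot_green (a point): centre of the white round spot, 8 mm diameter, on top of the green adapter (26 x 16 mm, 14 mm tall, sunk 6 mm in a panel pocket with about 1 mm play, so 8 mm above the panel, 65 mm above the table)
- spot_blue (a point): centre of the white round spot, 8 mm diameter, on top of the blue adapter (26 x 16 mm, 14 mm tall, sunk 6 mm in a panel pocket with about 1 mm play, so 8 mm above the panel, 65 mm above the table)
- spot_orange (a point): centre of the white round spot, 8 mm diameter, on top of the orange adapter (26 x 16 mm, 14 mm tall, sunk 6 mm in a panel pocket with about 1 mm play, so 8 mm above the panel, 65 mm above the table)
- wipe_bottle: white closed bottle, 48 mm diameter, 120 mm tall, bystander; origin under its centre
- cleaning_pen: white round-ended pen lying down, 18 mm thick, about 148 mm long, bystander; its long axis is its x
- driver: screwdriver lying down, 160 mm long, bystander; its long axis is its x
- parts_tray: blue open tray with four compartments, 110 x 130 x 40 mm, bystander; origin under its centre
- cap_jar: clear jar with red lid, 56 mm diameter, 65 mm tall, bystander; origin under its centre
- spare_duplex: spare green double adapter lying on the table, 30 x 26 x 12 mm with two snouts, bystander; not part of the panel
- cassette_cleaner: grey rounded box, 110 x 45 x 32 mm, bystander; origin under its centre
There are look-alikes about, which are no part of the job. Several things have the shape of the panel; the one meant has the colours described above. What is shaped like the probe but turquoise is not meant.

How it is judged (in metres and radians):
On the way, in this order (a step that is already met when the one before it is completed fails the run):
1. at the loading end (saddle within 15 mm of it), the panel is flush in the fence corner (x of panel_corner in the frame of fence_corner above -0.0025 m and y of panel_corner in the frame of fence_corner above -0.0025 m and angle between the x axis of panel and the x axis of fence_corner, either way round below 0.03 rad and value of joint saddle below -0.05 m), for 0.2 s.
2. the green adapter's white spot stands still under the probe tip for half a second, panel flush (horizontal distance between spot_green and probe_tip below 0.004 m and x of panel_corner in the frame of fence_corner above -0.0025 m and y of panel_corner in the frame of fence_corner above -0.0025 m and angle between the x axis of panel and the x axis of fence_corner, either way round below 0.03 rad and velocity of joint saddle between -0.003 and 0.003 m/s and velocity of joint carriage between -0.003 and 0.003 m/s), for 0.5 s.
3. the blue adapter's white spot stands still under the probe tip for half a second, panel flush (horizontal distance between spot_blue and probe_tip below 0.004 m and x of panel_corner in the frame of fence_corner above -0.0025 m and y of panel_corner in the frame of fence_corner above -0.0025 m and angle between the x axis of panel and the x axis of fence_corner, either way round below 0.03 rad and velocity of joint saddle between -0.003 and 0.003 m/s and velocity of joint carriage between -0.003 and 0.003 m/s), for 0.5 s.
4. the orange adapter's white spot stands still under the probe tip for half a second, panel flush (horizontal distance between spot_orange and probe_tip below 0.004 m and x of panel_corner in the frame of fence_corner above -0.0025 m and y of panel_corner in the frame of fence_corner above -0.0025 m and angle between the x axis of panel and the x axis of fence_corner, either way round below 0.03 rad and velocity of joint saddle between -0.003 and 0.003 m/s and velocity of joint carriage between -0.003 and 0.003 m/s), for 0.5 s.
At the end, for the whole second after the job is handed in: The orange adapter's spot is within 4 mm of straight below the probe tip, the slides are at rest, and the panel is flush in the fence corner (its corner within 2.5 mm of each fence, square within 0.03 rad) (all of step 4 and linear speed of panel below 0.01 m/s); the robot touches nothing.
It fails at once if the panel is lifted off the carriage (more than 15 mm) (height (world z) of panel above 0.06 m).
It fails at once if the probe is touched with more than 2 N (contact force between probe and anything else above 2 N).
It fails at once if another thing on the bench is moved more than 20 mm (distance of any of wipe_bottle, cleaning_pen, driver, parts_tray, cap_jar, spare_duplex, cassette_cleaner from where it was at the start of the episode above 0.02 m).
It also fails if it takes over 72 s, if anything falls off the work surface, if the arm or the gripper's body presses on something with over 40 N, if the wrist force passes 120 N, or if a joint passes its speed limit or range.

## Working session

There is one attempt and no reset: what is moved stays moved. The work goes in short steps, Python scripts to look and compute and a tool call to move; the robot and the scene stay as the last step left them, time stands still between calls to the robot, and variables do not carry over. Pictures are saved under pics/ and viewed, and the job is handed in when it is done.

Besides the shell and the picture viewer there is one more tool, called after ">>>" in YAML: its name, and indented under it one key for each argument. jog_arm: Moves the arm, as the interface text tells. Its arguments: {"type":"object","properties":{"steps":{"type":"string"},"squeeze":{"type":"number"}},"required":["steps"]}

```bash
ls; mkdir -p pics
python3 - <<'E'
from plant import env,snapshot
import cv2
s=env.state()
for k in s: print(k,s[k])
print(env.hold_point_z)
for n in ["scene","side","wrist"]:
    d=snapshot(n); cv2.imwrite(f"pics/{n}0.png",cv2.cvtColor(d["frame"],cv2.COLOR_RGB2BGR)); print(n,d["camera_matrix"],d["R"],d["t"])
E
```

```text
pics
time_s 0.0
qpos [-8.01898591e+01  2.81661278e+01  8.93497067e+01 -8.30382079e-04
  6.25486597e+01 -6.04968736e+00]
dq [ 0.11105537  0.03590774  0.00579751 -0.02747961 -0.04385031 -0.01808043]
joint_torque [ 1.86582081e-03 -6.18446016e+01 -2.61594272e+01 -3.07501830e-05
  4.07642772e-03 -6.32525456e-06]
eef_pos [ 0.17078793 -0.60096151  0.21010879]
tool_rot [-95.39546166  89.9355016  100.46474981]
force [-0.49866478  0.62314276 -0.42660887]
wrist_torque [ 0.01743432  0.01119206 -0.01594699]
grip_width 0.08521168236066516
0.0187
scene [[382.45813904   0.         259.69969676]
 [  0.         382.45813904 191.03684922]
 [  0.           0.           1.        ]] [[ 0.59167419  0.80595029 -0.01912564]
 [ 0.59226571 -0.45065184 -0.66793282]
 [-0.54693965  0.38387115 -0.74397578]] [-0.28252764 -0.23861747  1.22153777]
side [[376.21074536   0.         250.49685481]
 [  0.         376.21074536 192.66364288]
 [  0.           0.           1.        ]] [[-0.92721539 -0.37440931 -0.00944951]
 [-0.21022024  0.54115492 -0.81422282]
 [ 0.30996626 -0.75297345 -0.58047558]] [0.43478458 0.17516126 0.86521569]
wrist [[330.11505512   0.         258.77338751]
 [  0.         330.11505512 190.11185743]
 [  0.           0.           1.        ]] [[ 2.73736874e-01 -9.61804608e-01 -1.43112273e-04]
 [-9.17147906e-01 -2.61072046e-01  3.01133035e-01]
 [-2.89668503e-01 -8.22999607e-02 -9.53582128e-01]] [-0.62479575 -0.03945263  0.37918811]
```

View pics/scene0.png

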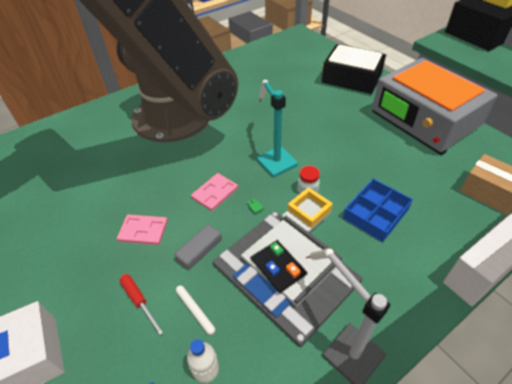

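View pics/side0.png

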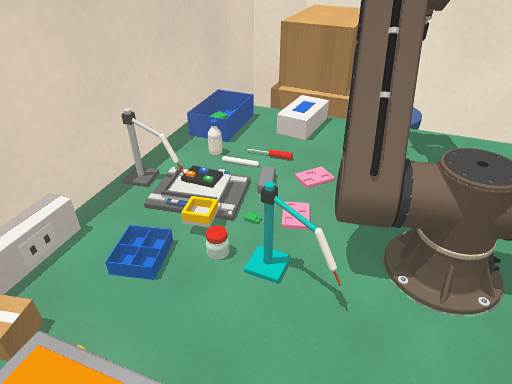

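View pics/wrist0.png

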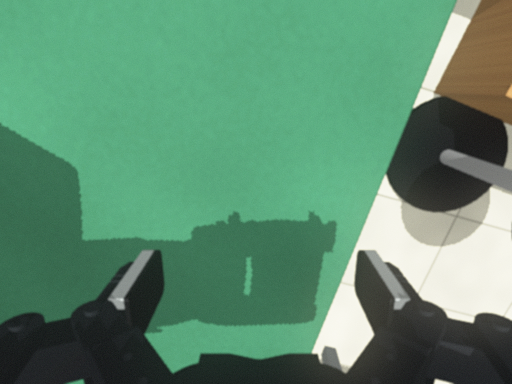

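```bash
cat > h.py <<'E'
import numpy as np,cv2
from plant import env,snapshot
def ray(d,u,v,z):
    K,R,t=[np.array(d[k]) for k in("camera_matrix","R","t")]
    c=-R.T@t; w=R.T@np.linalg.inv(K)@np.array([u,v,1.0]); return c+w*(z-c[2])/w[2]
def proj(d,X):
    K,R,t=[np.array(d[k]) for k in("camera_matrix","R","t")]
    p=(K@(R@np.atleast_2d(X).T+t[:,None])).T; return p[:,:2]/p[:,2:]
def save(n,im,box=None,f=1):
    if box: im=im[box[1]:box[3],box[0]:box[2]]
    im=cv2.resize(im,None,fx=f,fy=f,interpolation=cv2.INTER_CUBIC)
    cv2.imwrite(f"pics/{n}.png",cv2.cvtColor(im,cv2.COLOR_RGB2BGR))
E
python3 - <<'E'
from h import *
d=snapshot("scene"); save("sc1",d["frame"],(205,180,365,310),5)
s=snapshot("side"); save("sd1",s["frame"],(110,100,260,225),5)
print("well",ray(d,310,205,.07),"panel",ray(d,278,262,.057),"tip",ray(d,300,250,.078), "green",ray(d,277,247,.065))
for n,p in dict(bottle=(203,360),pen=(195,310),tray=(378,212),jar=(308,185),duplex=(255,207),cass=(198,247),turq=(277,160)).items(): print(n,ray(d,*p,0.01))
E
```

```text
well [0.58532776 0.06518433 0.07      ] panel [ 0.65339327 -0.08082632  0.057     ] tip [ 0.66806604 -0.03547883  0.078     ] green [ 0.62724019 -0.0631524   0.065     ]
bottle [ 0.71237855 -0.30248886  0.01      ]
pen [ 0.61844564 -0.26566475  0.01      ]
tray [0.66725619 0.21911082 0.01      ]
jar [0.49623321 0.14279323 0.01      ]
duplex [ 0.4729139  -0.01089554  0.01      ]
cass [ 0.49019369 -0.18427391  0.01      ]
turq [0.372672   0.13684936 0.01      ]
```

View pics/sc1.png

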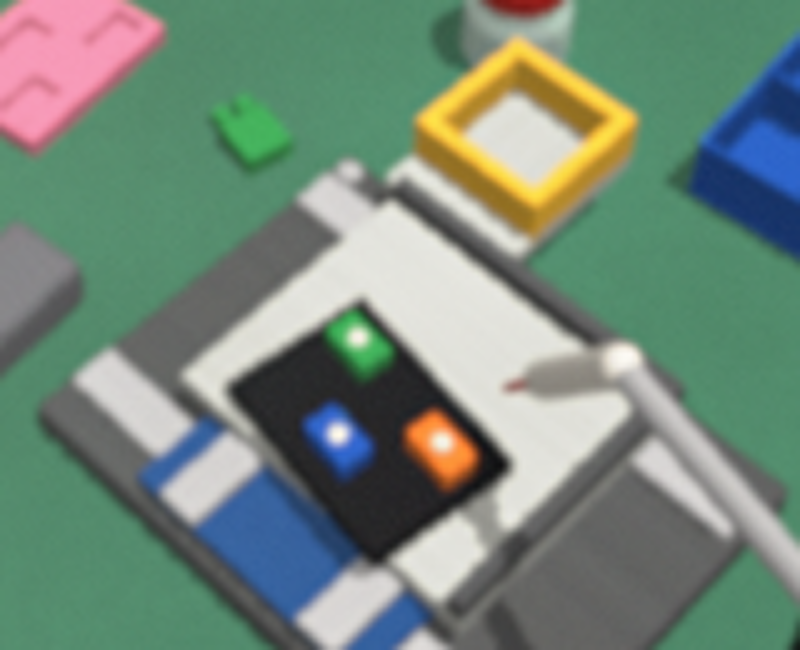

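View pics/sd1.png

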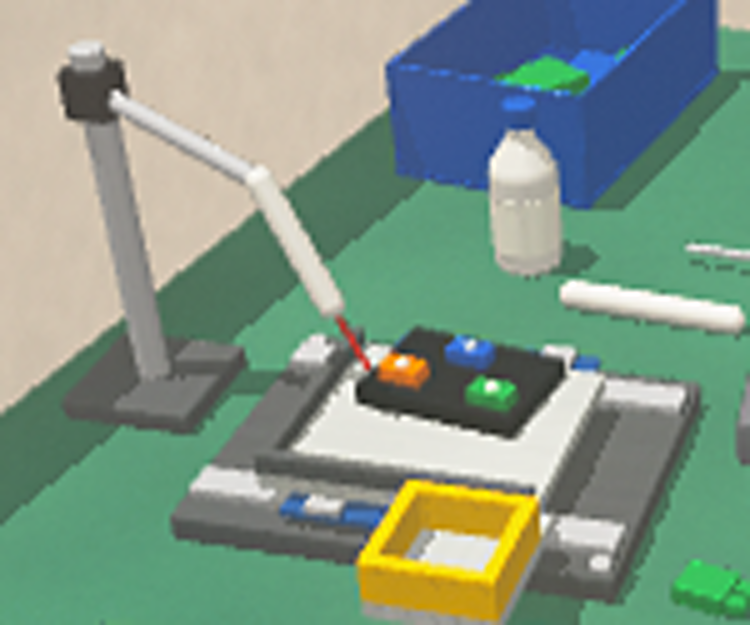

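Run:
```python
from h import *
d=snapshot("scene"); s=snapshot("side")
f=lambda x,y:(205+(x+.5)/5-.5,180+(y+.5)/5-.5)
g=lambda x,y:(110+(x+.5)/5-.5,100+(y+.5)/5-.5)
W=np.array([ray(d,*f(*p),.07) for p in[(416,122),(518,40),(638,120),(535,207)]])[:,:2]
print("well corners",W,W.mean(0)); e=np.roll(W,-1,0)-W; print(np.linalg.norm(e,axis=1),np.degrees(np.arctan2(e[:,1],e[:,0])))
W=np.array([ray(s,*g(*p),.07) for p in[(360,566),(405,482),(540,500),(498,588)]])[:,:2]
print("side well",W.mean(0)); e=np.roll(W,-1,0)-W; print(np.linalg.norm(e,axis=1),np.degrees(np.arctan2(e[:,1],e[:,0])))
P=np.array([ray(d,*f(*p),.057) for p in[(228,388),(362,300),(511,465),(377,560)]])[:,:2]
print("panel",P,P.mean(0)); e=np.roll(P,-1,0)-P; print(np.linalg.norm(e,axis=1),np.degrees(np.arctan2(e[:,1],e[:,0])))
B=np.array([ray(d,*f(*p),.024) for p in[(42,412),(340,170),(785,490)]])[:,:2]; print("base",B)
for n,a,b in[("g",(358,337),(491,387)),("b",(338,433),(470,346)),("o",(442,441),(402,363))]:
  print(n,ray(d,*f(*a),.065),ray(s,*g(*b),.065))
from cv2 import triangulatePoints as T
Pm=lambda d:np.array(d["camera_matrix"])@np.c_[d["R"],d["t"]]
def tri(a,b):
  X=T(Pm(d),Pm(s),np.array(a,float).reshape(2,1),np.array(b,float).reshape(2,1)); return (X[:3]/X[3]).ravel()
print("tip",tri(f(505,387),g(368,368)),ray(d,*f(505,387),.078),ray(s,*g(368,368),.078))
print("pen top",tri(f(622,358),g(258,178)))
```

```text
well corners [[0.55237327 0.02670246]
 [0.54215746 0.09743432]
 [0.61283078 0.10832148]
 [0.62204438 0.03760404]] [0.58235147 0.06751558]
[0.07146579 0.07150698 0.07131512 0.07051884] [  98.21840819    8.75751754  -82.57689117 -171.10692076]
side well [0.57858714 0.06932419]
[0.07172771 0.07404554 0.07333059 0.07217986] [ -78.5558381  -171.11716823   99.91471456    7.56291858]
panel [[ 0.60937729 -0.12010569]
 [ 0.60812884 -0.04806623]
 [ 0.7077774  -0.04958295]
 [ 0.70809223 -0.11878182]] [ 0.65834394 -0.08413417]
[0.07205027 0.09966011 0.06919958 0.09872382] [  90.9928447    -0.87201161  -89.73932663 -179.23164876]
base [[ 0.55294993 -0.18084197]
 [ 0.5247298   0.00433466]
 [ 0.77245205  0.04843903]]
g [ 0.62622619 -0.06449748  0.065     ] [ 0.62561609 -0.06521338  0.065     ]
b [ 0.65781235 -0.09938781  0.065     ] [ 0.65749864 -0.10019086  0.065     ]
o [ 0.68595155 -0.0680978   0.065     ] [ 0.68565833 -0.06930907  0.065     ]
tip [ 0.68823718 -0.03804414  0.07954736] [ 0.68762288 -0.03727951  0.078     ] [ 0.68958826 -0.04015408  0.078     ]
pen top [ 0.74862993 -0.04680439  0.1832331 ]
```

```bash
cat >> h.py <<'E'
from scipy.spatial.transform import Rotation as Ro
SY=np.radians(8.7)
def pose():
    s=env.state(); p=np.array(s["eef_pos"]); R=Ro.from_euler("xyz",s["tool_rot"],degrees=True).as_matrix(); return s,p,R
def plan(target,th,n,grip=1,tiltfix=True):
    """n rows to world target, tool down with tool y at angle th(deg)"""
    s,p,R=pose(); t=np.radians(th); c,sn=np.cos(t),np.sin(t)
    G=np.array([[0,c,sn],[0,sn,-c],[-1,0,0]])
    rv=Ro.from_matrix(R.T@G).as_rotvec(); v=(np.array(target)-p)/n
    rows=[]
    for i in range(n):
        Ri=R@Ro.from_rotvec(rv*i/n).as_matrix()
        rows.append(np.r_[np.degrees(rv)/n,Ri.T@v*1000,grip])
    print("; ".join(" ".join("%.1f"%a for a in r) for r in rows))
def rep():
    s,p,R=pose(); print("t",round(s["time_s"],2),"p",p.round(4),"ty ang",round(float(np.degrees(np.arctan2(R[1,1],R[0,1]))),2),"tool x",R[:,0].round(3),"F",np.round(s["force"],1),"w",round(s["grip_width"],4),"q",np.round(s["qpos"],1))
E
python3 - <<'E'
from h import *
rep(); plan([.581,.068,.2],8.7,15)
E
```

```text
t 0.35 p [ 0.1708 -0.6012  0.2106] ty ang -74.14 tool x [-0.  0. -1.] F [-0.   0.  -1.1] w 0.0854 q [-80.2  28.1  89.3  -0.   62.6  -6. ]
-5.5 -0.0 0.0 0.7 -35.4 -38.5 1.0; -5.5 -0.0 0.0 0.7 -31.6 -41.7 1.0; -5.5 -0.0 0.0 0.7 -27.4 -44.6 1.0; -5.5 -0.0 0.0 0.7 -23.0 -47.0 1.0; -5.5 -0.0 0.0 0.7 -18.4 -49.0 1.0; -5.5 -0.0 0.0 0.7 -13.6 -50.5 1.0; -5.5 -0.0 0.0 0.7 -8.6 -51.6 1.0; -5.5 -0.0 0.0 0.7 -3.6 -52.2 1.0; -5.5 -0.0 0.0 0.7 1.4 -52.3 1.0; -5.5 -0.0 0.0 0.7 6.4 -51.9 1.0; -5.5 -0.0 0.0 0.7 11.4 -51.1 1.0; -5.5 -0.0 0.0 0.7 16.3 -49.7 1.0; -5.5 -0.0 0.0 0.7 21.0 -47.9 1.0; -5.5 -0.0 0.0 0.7 25.5 -45.7 1.0; -5.5 -0.0 0.0 0.7 29.8 -43.0 1.0
```

>>> jog_arm:
  steps: "-5.5 0 0 0 -35 -38 1; -5.5 0 0 0 -32 -42 1; -5.5 0 0 0 -27 -45 1; -5.5 0 0 0 -23 -47 1; -5.5 0 0 0 -18 -49 1; -5.5 0 0 0 -14 -50 1; -5.5 0 0 0 -9 -52 1; -5.5 0 0 0 -4 -52 1"

```text
time_s: 1.35
eef_pos: [0.3906, -0.2346, 0.2103]
tool_rot: [74.9, 89.9, -44.1]
force: [-0.3, -0.7, 0.9]
grip_width: -0.0001
```

Run:
```python
from h import *
rep(); plan([.581,.068,.2],8.7,8)
```

```text
t 1.35 p [ 0.3906 -0.2346  0.2103] ty ang -29.08 tool x [ 0.002 -0.002 -1.   ] F [-0.3 -0.7  0.9] w -0.0001 q [-39.3  14.3 112.1  -0.   53.4 -10.2]
-4.7 0.0 -0.0 1.3 2.4 -44.6 1.0; -4.7 0.0 -0.0 1.3 6.1 -44.3 1.0; -4.7 0.0 -0.0 1.3 9.7 -43.6 1.0; -4.7 0.0 -0.0 1.3 13.3 -42.7 1.0; -4.7 0.0 -0.0 1.3 16.7 -41.4 1.0; -4.7 0.0 -0.0 1.3 20.1 -39.9 1.0; -4.7 0.0 -0.0 1.3 23.3 -38.1 1.0; -4.7 0.0 -0.0 1.3 26.4 -36.1 1.0
```

>>> jog_arm:
  steps: "-4.7 0 0 1 2 -45 1; -4.7 0 0 1 6 -44 1; -4.7 0 0 1 10 -44 1; -4.7 0 0 1 13 -43 1; -4.7 0 0 1 17 -42 1; -4.7 0 0 1 20 -40 1; -4.7 0 0 1 23 -38 1; -4.7 0 0 1 27 -36 1"

```text
time_s: 2.35
eef_pos: [0.5844, 0.0829, 0.2033]
tool_rot: [49.3, 89.7, -30.8]
force: [0.1, -0.4, -0.6]
grip_width: 0.0001
```

Run:
```python
from h import *
rep(); 
d=snapshot("wrist"); save("w1",d["frame"],None,1.5)
```

```text
t 2.35 p [0.5844 0.0829 0.2033] ty ang 9.89 tool x [ 0.005 -0.003 -1.   ] F [ 0.1 -0.4 -0.6] w 0.0001 q [ 1.8 25.6 95.  -0.2 59.1 -8. ]
```

View pics/w1.png

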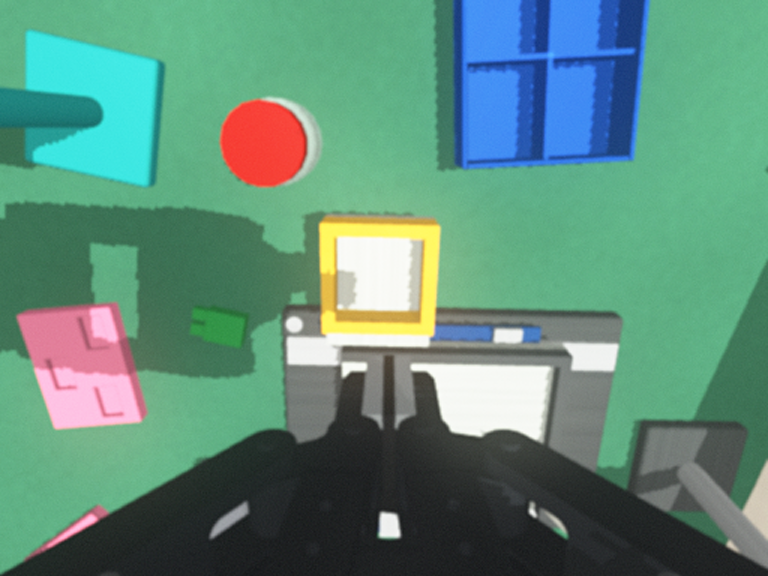

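Run:
```python
from h import *
d=snapshot("wrist")
f=lambda x,y:((x+.5)/1.5-.5,(y+.5)/1.5-.5)
W=np.array([ray(d,*f(*p),.07) for p in[(319,217),(440,219),(436,336),(321,335)]])[:,:2]
print("well corners",W,W.mean(0)); e=np.roll(W,-1,0)-W; print(np.linalg.norm(e,axis=1),np.degrees(np.arctan2(e[:,1],e[:,0])))
B=np.array([ray(d,*f(*p),.024) for p in[(285,305),(622,314)]])[:,:2]; print("base +y edge",B,np.linalg.norm(B[1]-B[0]),np.degrees(np.arctan2(*(B[1]-B[0])[::-1])))
plan([.581,.068,.10],8.7,3); rep()
```

```text
well corners [[0.54143001 0.10503043]
 [0.61326466 0.11670199]
 [0.62669665 0.04140609]
 [0.55314395 0.02902818]] [0.58363381 0.07304167]
[0.07277666 0.07648458 0.07458694 0.07689967] [   9.22866508  -79.88543691 -170.44741029   98.76184326]
base +y edge [[0.52103195 0.02728412]
 [0.76741142 0.06404342]] 0.24910658168298871 8.485816085167347
0.4 0.1 -0.1 34.3 -2.5 5.1 1.0; 0.4 0.1 -0.1 34.3 -2.4 5.2 1.0; 0.4 0.1 -0.1 34.3 -2.3 5.2 1.0
t 2.45 p [0.5851 0.0846 0.2029] ty ang 10.02 tool x [ 0.005 -0.002 -1.   ] F [-0.2 -0.3 -0.8] w -0.0002 q [ 1.9 25.7 95.  -0.2 59.  -8. ]
```

>>> jog_arm:
  steps: "0.4 0.1 -0.1 30 -2.5 5.5 1; 0.4 0.1 -0.1 30 -2 5.5 1; 0.4 0.1 -0.1 30 -2 5 1; 0 0 0 20 0 0 1"

```text
time_s: 2.95
eef_pos: [0.5817, 0.0666, 0.0914]
tool_rot: [115.3, 89.8, 34.0]
force: [0.4, 1.0, 0.3]
grip_width: -0.0003
```

Run:
```python
from h import *
rep(); 
d=snapshot("wrist"); save("w2",d["frame"],None,1.5)
d=snapshot("scene"); save("s2",d["frame"],(205,130,365,310),4)
```

```text
t 2.95 p [0.5817 0.0666 0.0914] ty ang 8.73 tool x [ 0.002  0.002 -1.   ] F [0.4 1.  0.3] w -0.0003 q [ 0.000e+00  3.310e+01  1.018e+02  1.000e-01  4.490e+01 -8.800e+00]
```

View pics/w2.png

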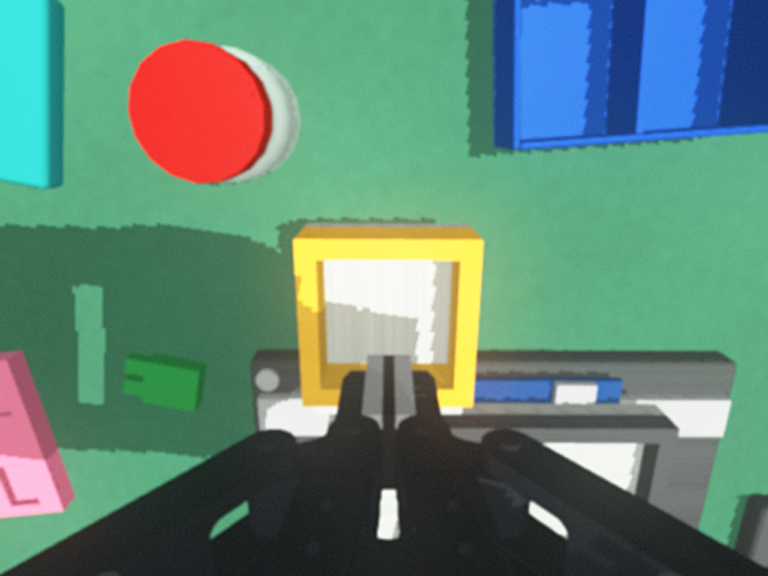

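View pics/s2.png

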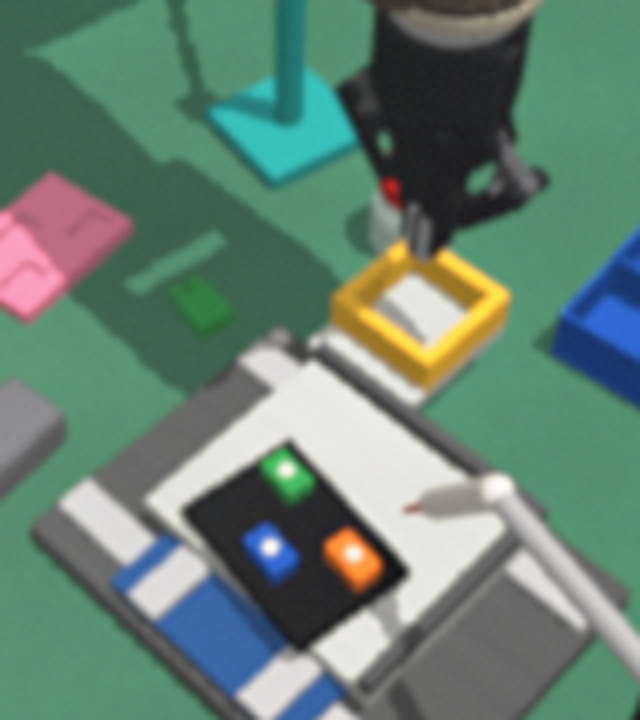

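>>> jog_arm:
  steps: "0 0 0 0 0 -4 1; 0 0 0 20 0 0 1; 0 0 0 18 0 0 1"

```text
time_s: 3.42
eef_pos: [0.5823, 0.0711, 0.0558]
tool_rot: [96.3, 89.6, 15.0]
force: [0.4, 0.4, 0.3]
grip_width: 0.0001
```

>>> jog_arm:
  steps: "0 0 0 0 -8 0 1; 0 0 0 0 -8 0 1; 0 0 0 0 -8 0 1"

```text
time_s: 3.8
eef_pos: [0.5572, 0.0674, 0.0562]
tool_rot: [96.2, 89.6, 14.9]
force: [1.0, 0.2, -0.5]
grip_width: -0.0002
```

Run:
```python
from h import *
rep(); 
d=snapshot("wrist"); save("w3",d["frame"],None,1.5)
```

```text
t 3.8 p [0.5572 0.0674 0.0562] ty ang 8.72 tool x [ 0.006  0.002 -1.   ] F [ 1.   0.2 -0.5] w -0.0002 q [ 1.000e-01  3.460e+01  1.068e+02  2.000e-01  3.830e+01 -8.700e+00]
```

View pics/w3.png

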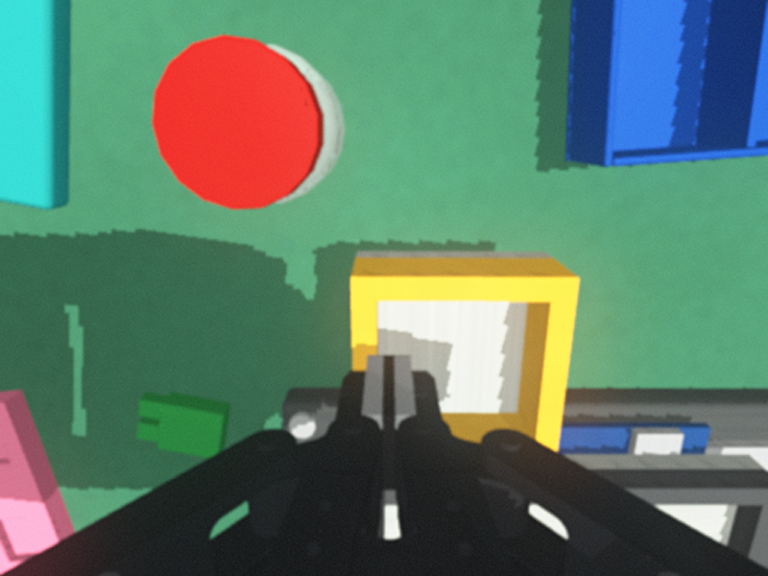

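>>> jog_arm:
  steps: "0 0 0 0 -6 0 1; 0 0 0 0 -6 0 1; 0 0 0 0 -6 0 1; 0 0 0 0 -6 0 1"

```text
time_s: 4.35
eef_pos: [0.5313, 0.0634, 0.0568]
tool_rot: [94.9, 89.6, 13.6]
force: [0.1, -0.9, 0.5]
grip_width: -0.0
```

Run:
```python
from h import *
rep(); 
d=snapshot("wrist"); save("w4",d["frame"],None,1.5)
```

```text
t 4.35 p [0.5313 0.0634 0.0568] ty ang 8.72 tool x [ 0.007  0.002 -1.   ] F [ 0.1 -0.9  0.5] w -0.0 q [ -0.3  33.  110.6   0.2  36.   -9.2]
```

View pics/w4.png

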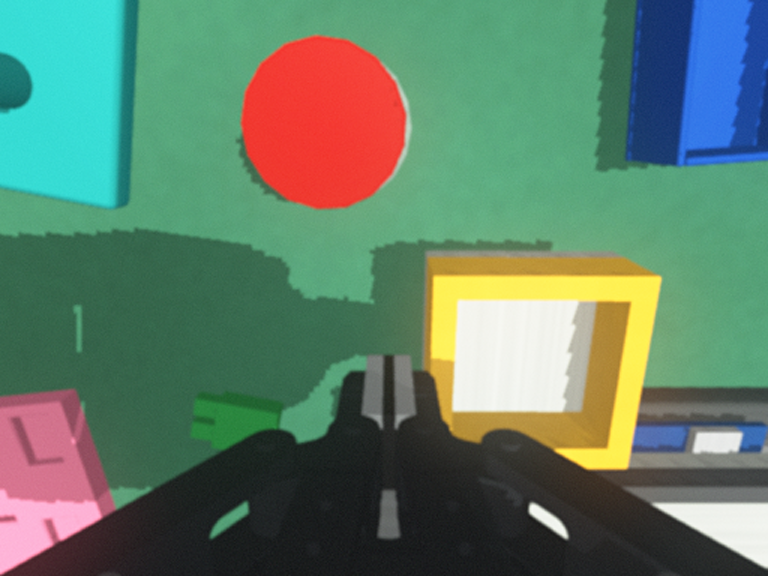

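Run:
```python
from h import *
s,p,R=pose()
d=snapshot("wrist"); print("wrist tcp*1.5",proj(d,p)*1.5)
a=snapshot("scene"); print(proj(a,p)); save("s4",a["frame"],(205,130,365,310),4); print((proj(a,p)-[205,130])*4)
b=snapshot("side"); print((proj(b,p)-[110,100])*4);save("d4",b["frame"],(110,100,290,250),4)
```

```text
wrist tcp*1.5 [[388.65884804 352.32504597]]
[[293.76843923 194.86922168]]
[[355.07375693 259.4768867 ]]
[[432.92706833 452.77224771]]
```

View pics/s4.png

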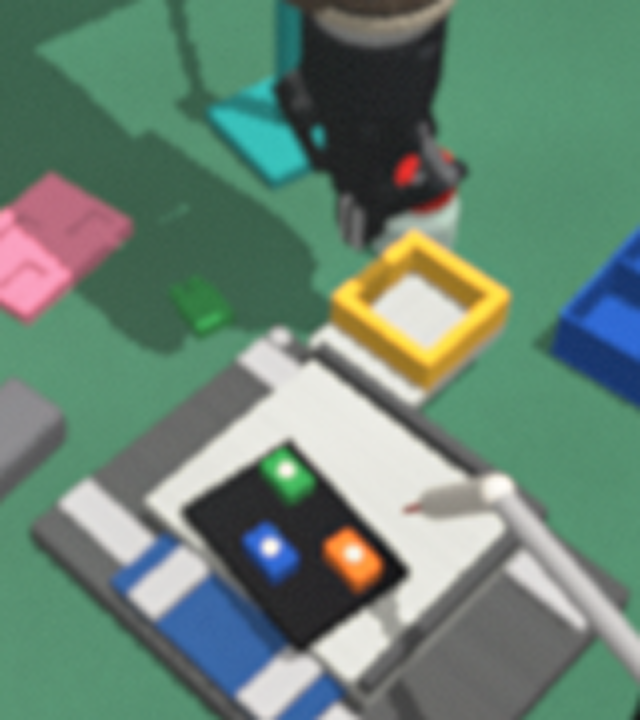

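View pics/d4.png

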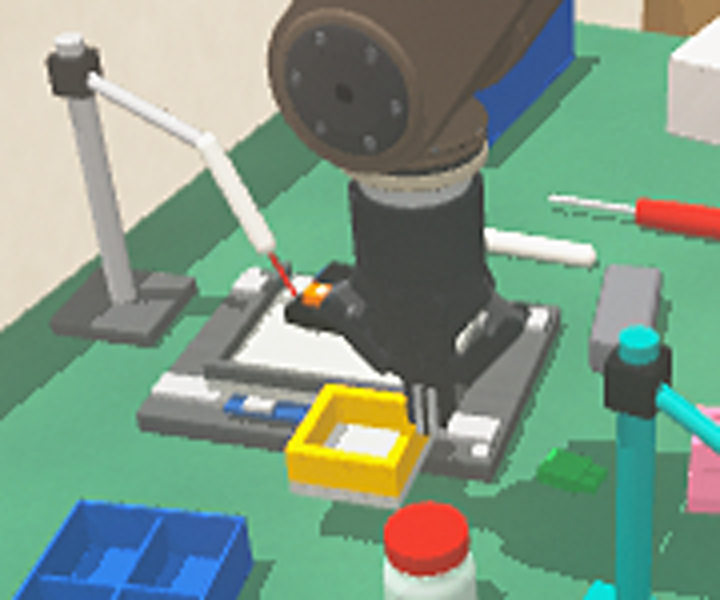

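>>> jog_arm:
  steps: "0 0 0 -18 0 0 1; 0 0 0 0 25 0 1; 0 0 0 0 25 0 1; 0 0 0 12 0 0 1; 0 0 0 5 0 0 1"

```text
time_s: 5.18
eef_pos: [0.5824, 0.0712, 0.0576]
tool_rot: [95.1, 89.6, 13.8]
force: [-1.2, 0.2, 0.2]
grip_width: -0.0
```

Run:
```python
from h import *
rep()
a=snapshot("scene"); save("s5",a["frame"],(265,160,345,230),8)
b=snapshot("side"); save("d5",b["frame"],(160,170,240,240),8)
```

```text
t 5.17 p [0.5824 0.0712 0.0576] ty ang 8.71 tool x [ 0.007  0.002 -1.   ] F [-1.2  0.2  0.2] w -0.0 q [ 5.000e-01  3.590e+01  1.031e+02  1.000e-01  4.060e+01 -8.300e+00]
```

View pics/s5.png

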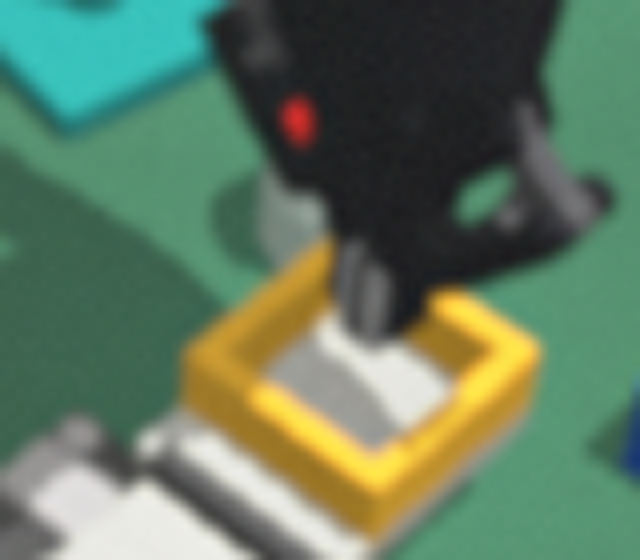

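View pics/d5.png

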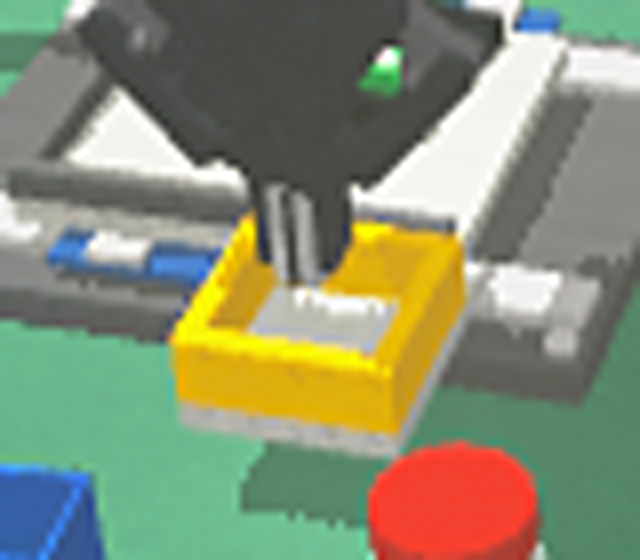

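>>> jog_arm:
  steps: "0 0 0 5 0 0 1; 0 0 0 5 0 0 1"

```text
time_s: 5.52
eef_pos: [0.582, 0.0711, 0.0478]
tool_rot: [94.6, 89.6, 13.3]
force: [-0.1, -0.1, -0.3]
grip_width: 0.0001
```

>>> jog_arm:
  steps: "0 0 0 3 0 0 1"

```text
time_s: 5.65
eef_pos: [0.5819, 0.0711, 0.0444]
tool_rot: [95.0, 89.6, 13.7]
force: [0.4, -0.5, 0.5]
grip_width: -0.0002
```

Run:
```python
from h import *
rep()
a=snapshot("scene"); save("s6",a["frame"],(265,160,345,230),8)
b=snapshot("side"); save("d6",b["frame"],(160,170,240,240),8)
```

```text
t 5.65 p [0.5819 0.0711 0.0444] ty ang 8.7 tool x [ 0.007  0.002 -1.   ] F [ 0.4 -0.5  0.5] w -0.0002 q [ 5.000e-01  3.700e+01  1.036e+02  1.000e-01  3.900e+01 -8.300e+00]
```

View pics/s6.png

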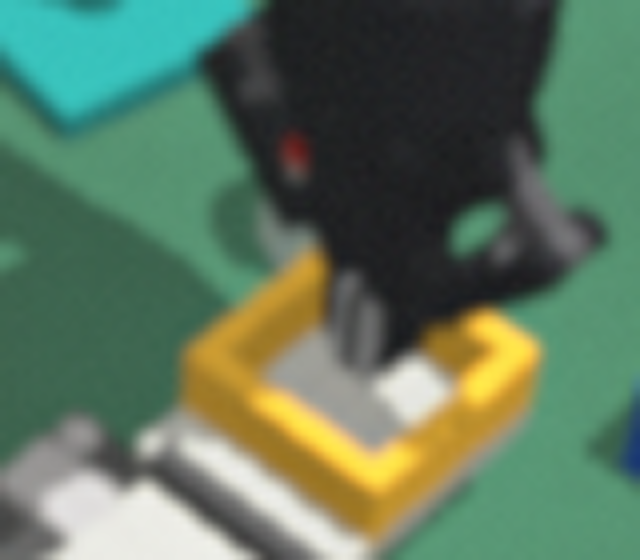

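View pics/d6.png

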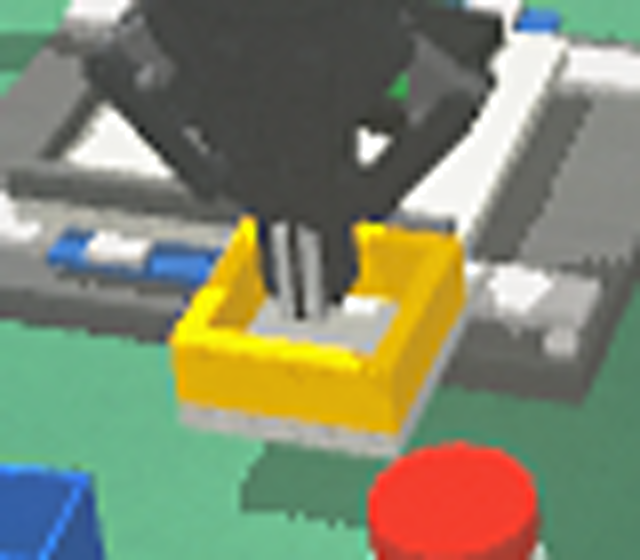

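>>> jog_arm:
  steps: "0 0 0 4 0 0 1"

```text
time_s: 5.88
eef_pos: [0.5821, 0.0711, 0.0405]
tool_rot: [94.4, 89.6, 13.1]
force: [0.4, 0.2, 0.8]
grip_width: 0.0
```

>>> jog_arm:
  steps: "0 0 0 3 0 0 1"

```text
time_s: 6.0
eef_pos: [0.5821, 0.0711, 0.0373]
tool_rot: [94.4, 89.6, 13.1]
force: [0.2, -0.1, -1.0]
grip_width: 0.0
```

>>> jog_arm:
  steps: "0 0 0 0 -6 0 1; 0 0 0 0 -6 0 1; 0 0 0 0 -6 0 1; 0 0 0 0 -6 0 1"

```text
time_s: 6.5
eef_pos: [0.559, 0.0675, 0.0373]
tool_rot: [90.7, 89.3, 9.4]
force: [6.2, 2.5, -5.5]
grip_width: -0.0001
```

>>> jog_arm:
  steps: "0 0 0 0 -6 0 1; 0 0 0 0 -6 0 1; 0 0 0 0 -6 0 1; 0 0 0 0 -6 0 1; 0 0 0 0 -6 0 1; 0 0 0 0 -6 0 1"

```text
time_s: 7.25
eef_pos: [0.5285, 0.0627, 0.0381]
tool_rot: [87.7, 88.2, 6.3]
force: [6.4, 2.3, -4.5]
grip_width: -0.0001
```

Run:
```python
from h import *
rep()
a=snapshot("scene"); save("s7",a["frame"],(205,160,365,320),4)
```

```text
t 7.25 p [0.5285 0.0627 0.0381] ty ang 8.62 tool x [ 0.031  0.003 -1.   ] F [ 6.4  2.3 -4.5] w -0.0001 q [ -0.5  34.3 112.5   0.4  31.4  -9.4]
```

View pics/s7.png

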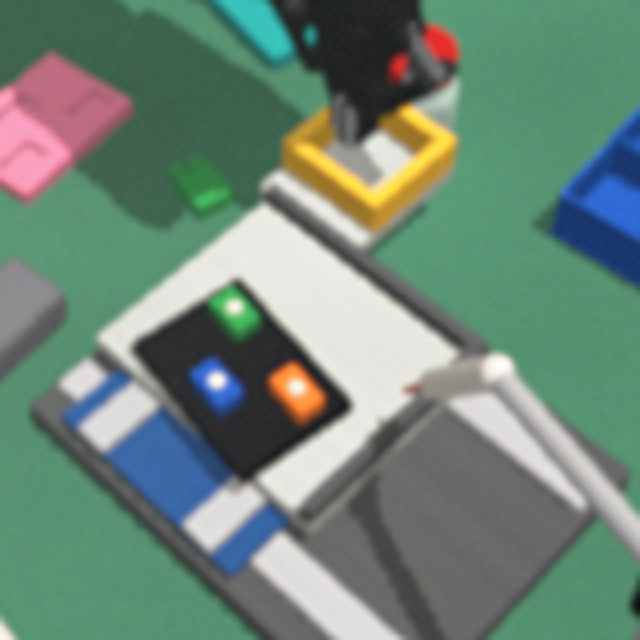

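>>> jog_arm:
  steps: "0 0 -0.6 0 -6 0 1; 0 0 -0.6 0 -6 0 1; 0 0 -0.6 0 -6 0 1; 0 0 -0.4 0 -6 0 1"

```text
time_s: 7.8
eef_pos: [0.5081, 0.0591, 0.0391]
tool_rot: [48.4, 89.8, -33.0]
force: [5.7, 0.9, -1.6]
grip_width: 0.0002
```

>>> jog_arm:
  steps: "0 0 -0.4 0 -5 0 1; 0 0 -0.4 0 -5 0 1"

```text
time_s: 8.05
eef_pos: [0.502, 0.0576, 0.0402]
tool_rot: [-15.8, 89.8, -97.2]
force: [17.5, 4.3, -4.8]
grip_width: 0.0002
```

Run:
```python
from h import *
rep()
a=snapshot("scene"); save("s8",a["frame"],(205,160,365,320),4)
```

```text
t 8.05 p [0.502  0.0576 0.0402] ty ang 8.55 tool x [-0.001 -0.004 -1.   ] F [17.5  4.3 -4.8] w 0.0002 q [ -0.8  33.2 115.   -0.4  31.9  -9. ]
```

View pics/s8.png

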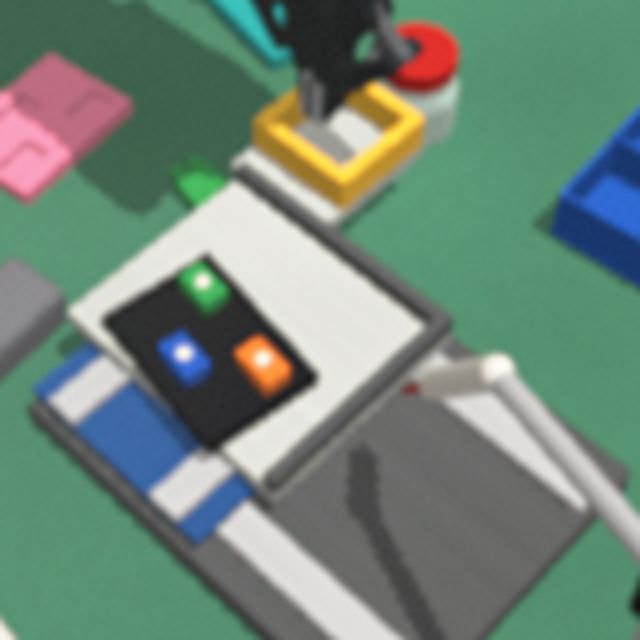

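>>> jog_arm:
  steps: "0 0 0 0 5 0 1; 0 0 0 -30 3 0 1; 0 0 0 -40 0 0 1"

```text
time_s: 8.48
eef_pos: [0.5086, 0.059, 0.11]
tool_rot: [-64.9, 89.6, -146.4]
force: [-0.1, 0.3, -0.4]
grip_width: 0.0002
```

Run:
```python
from h import *
rep()
d=snapshot("scene"); f=lambda x,y:(205+(x+.5)/4-.5,160+(y+.5)/4-.5)
def quad(n,pts,z):
  P=np.array([ray(d,*f(*p),z) for p in pts])[:,:2]; e=np.roll(P,-1,0)-P
  print(n,P.round(4).tolist(),P.mean(0),np.linalg.norm(e,axis=1).round(4),np.degrees(np.arctan2(e[:,1],e[:,0])).round(1)); return P
quad("panel",[(104,322),(208,254),(318,378),(210,450)],.057)
quad("well",[(253,130),(342,66),(426,124),(342,185)],.07)
save("s9",d["frame"],(205,160,365,320),4)
```

```text
t 8.47 p [0.5086 0.059  0.11  ] ty ang 8.55 tool x [-0.006 -0.004 -1.   ] F [-0.1  0.3 -0.4] w 0.0002 q [ -0.6  27.  110.9  -0.4  42.5  -8.9]
panel [[0.5487, -0.1291], [0.5454, -0.0571], [0.6461, -0.0588], [0.6466, -0.1292]] [ 0.59669802 -0.09356152] [0.0721 0.1007 0.0705 0.0979] [ 92.6  -1.  -89.6 179.9]
well [[0.4956, 0.0124], [0.4867, 0.0874], [0.5536, 0.0965], [0.5599, 0.0274]] [0.5239493  0.05592444] [0.0756 0.0676 0.0694 0.0661] [  96.8    7.8  -84.8 -166.8]
```

View pics/s9.png

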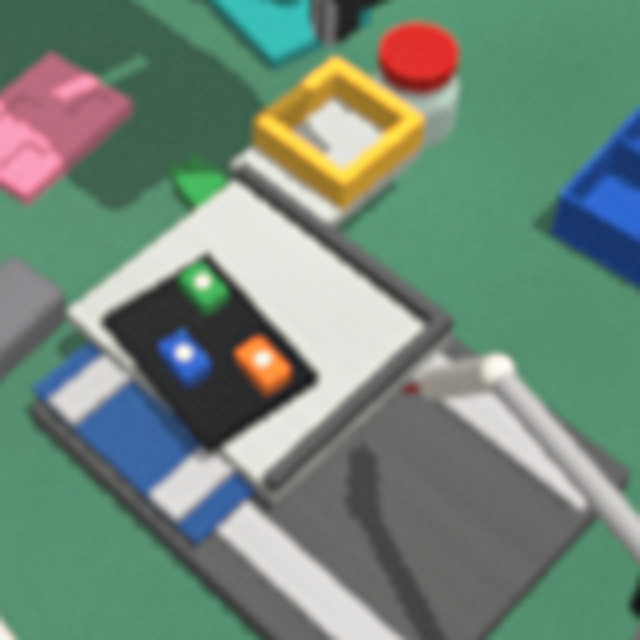

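Run:
```python
from h import *
plan([.601,-.160,.10],8.7,6)
d=snapshot("scene")
print("fence corner px crop",(proj(d,[[.6555,.0165,.045],[.6555,.0165,.057]])-[205,160])*4)
```

```text
-0.0 0.0 0.0 2.6 9.5 38.3 1.0; -0.0 0.0 0.0 2.6 9.5 38.4 1.0; -0.0 0.0 0.0 2.6 9.5 38.4 1.0; -0.0 0.0 0.0 2.5 9.5 38.4 1.0; -0.0 0.0 0.0 2.5 9.4 38.4 1.0; -0.0 0.0 0.0 2.5 9.4 38.4 1.0
fence corner px crop [[434.31137999 329.35155192]
 [436.21346944 316.73899881]]
```

>>> jog_arm:
  steps: "0 0 0 0 9.5 38 1; 0 0 0 0 9.5 38 1; 0 0 0 0 9.5 38 1; 0 0 0 0 9.5 38 1; 0 0 0 0 9.5 38 1; 0 0 0 0 9.5 40 1"

```text
time_s: 9.32
eef_pos: [0.6002, -0.1636, 0.111]
tool_rot: [-72.0, 89.7, -153.2]
force: [-0.3, -0.9, -0.2]
grip_width: -0.0001
```

Run:
```python
from h import *
rep(); plan([.601,-.160,.037],8.7,3)
d=snapshot("wrist"); save("w10",d["frame"],None,1.5)
```

```text
t 9.32 p [ 0.6002 -0.1636  0.111 ] ty ang 8.81 tool x [-0.005 -0.003 -1.   ] F [-0.3 -0.9 -0.2] w -0.0001 q [-21.2  34.3  95.3  -0.3  50.7 -29.8]
0.0 0.0 0.1 24.7 0.6 -1.2 1.0; 0.0 0.0 0.1 24.7 0.5 -1.2 1.0; 0.0 0.0 0.1 24.7 0.5 -1.2 1.0
```

View pics/w10.png

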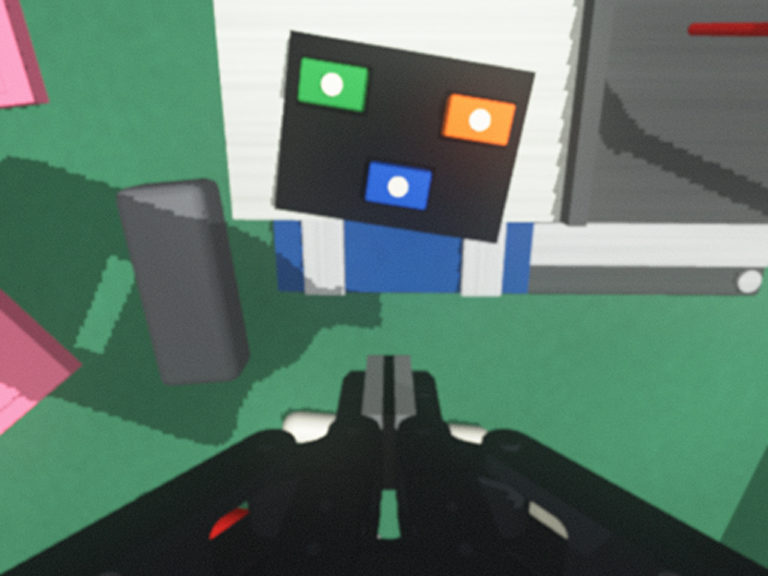

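```bash
cat >> h.py <<'E'
C,S=np.cos(SY),np.sin(SY)
EX=np.array([C,S]);EY=np.array([-S,C])
def st(p): p=np.asarray(p)[:2]; return np.array([p@EX,p@EY])*1000
E
python3 - <<'E'
from h import *
d=snapshot("wrist"); s,p,R=pose()
f=lambda x,y:((x+.5)/1.5-.5,(y+.5)/1.5-.5)
print("tcp",st(p))
for n,pt,z in[("c--",(277,207),.057),("c-+",(292,31),.057),("c++",(533,72),.057),("c+-",(497,241),.057),("plat--",(231,219),.045),("fence in",(565,220),.057),("fence top in", (585,0),.057),("platform left top",(213,0),.045),("g",(332,84),.065),("o",(480,120),.065),("b",(398,187),.065)]:
  print(n,st(ray(d,*f(*pt),z)).round(1))
E
```

```text
tcp [ 568.90766354 -254.71493346]
c-- [ 520.4 -212.9]
c-+ [ 531.1 -143.4]
c++ [ 627.5 -158.3]
c+- [ 617.7 -228. ]
plat-- [ 495.8 -220.4]
fence in [ 647.  -218.5]
fence top in [ 645.3 -132.6]
platform left top [ 497.2 -129.9]
g [ 547.1 -163.4]
o [ 605.8 -176.8]
b [ 573.2 -203.3]
```

>>> jog_arm:
  steps: "0 0 0 30 0 0 1; 0 0 0 30 0 0 1; 0 0 0 14 0 0 1; 0 0 0 0 0 -6 1; 0 0 0 0 0 -6 1; 0 0 0 0 0 -6 1"

```text
time_s: 10.18
eef_pos: [0.5961, -0.1455, 0.0348]
tool_rot: [-74.3, 89.6, -155.7]
force: [0.6, 0.5, 0.2]
grip_width: -0.0002
```

Run:
```python
from h import *
rep(); s,p,R=pose(); print(st(p))
b=snapshot("side"); save("d11",b["frame"],(120,120,240,230),6)
d=snapshot("wrist"); save("w11",d["frame"],None,1.5)
```

```text
t 10.18 p [ 0.5961 -0.1455  0.0348] ty ang 8.61 tool x [-0.006 -0.003 -1.   ] F [0.6 0.5 0.2] w -0.0002 q [-19.8  39.6  99.3  -0.4  41.3 -28.1]
[ 567.2734468  -234.03422961]
```

View pics/d11.png

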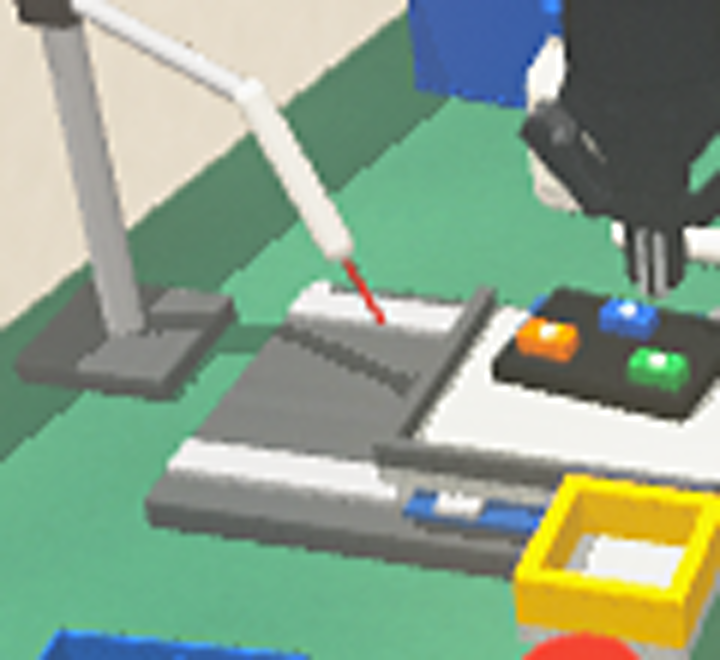

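View pics/w11.png

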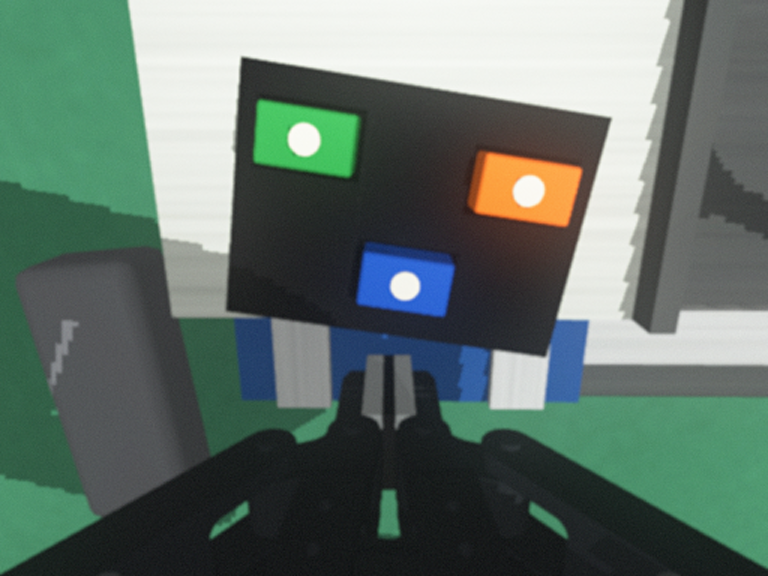

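>>> jog_arm:
  steps: "0 0 0 0 0 -5 1; 0 0 0 0 0 -5 1; 0 0 0 0 0 -5 1"

```text
time_s: 10.65
eef_pos: [0.5945, -0.1304, 0.0357]
tool_rot: [-53.0, 89.7, -134.4]
force: [0.2, -2.2, 1.4]
grip_width: -0.0
```

Run:
```python
from h import *
rep(); s,p,R=pose(); print(st(p))
d=snapshot("wrist"); save("w12",d["frame"],None,1.5)
```

```text
t 10.65 p [ 0.5945 -0.1304  0.0357] ty ang 8.62 tool x [-0.004 -0.004 -1.   ] F [ 0.2 -2.2  1.4] w -0.0 q [-18.5  39.2 100.2  -0.4  40.8 -26.8]
[ 567.88430564 -218.83851816]
```

View pics/w12.png

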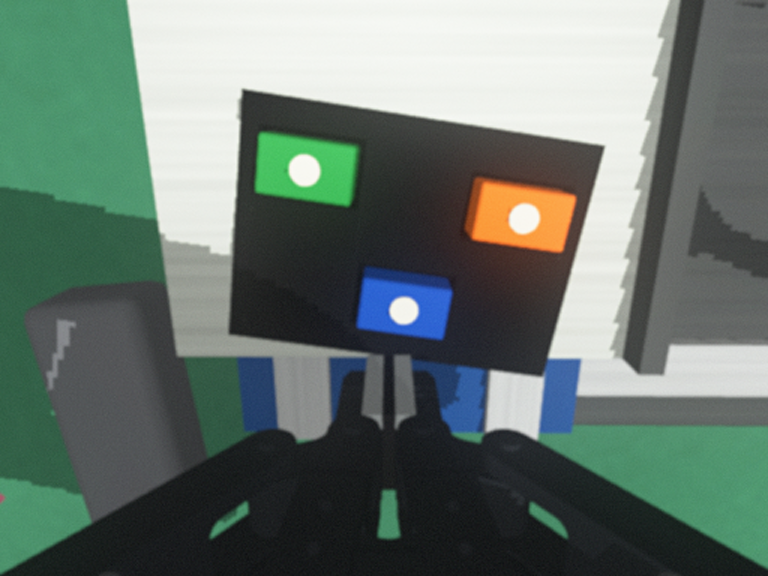

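>>> jog_arm:
  steps: "0 0 0 0 0 -6 1; 0 0 0 0 0 -6 1; 0 0 0 0 0 -6 1; 0 0 0 0 0 -6 1; 0 0 0 0 0 -6 1; 0 0 0 0 0 -6 1; 0 0 0 0 0 -6 1"

```text
time_s: 11.58
eef_pos: [0.5878, -0.0859, 0.0357]
tool_rot: [-49.2, 89.7, -130.6]
force: [-0.5, -4.0, 0.6]
grip_width: 0.0001
```

Run:
```python
from h import *
rep(); s,p,R=pose(); print(st(p))
d=snapshot("wrist"); save("w13",d["frame"],None,1.5)
```

```text
t 11.57 p [ 0.5878 -0.0859  0.0357] ty ang 8.63 tool x [-0.004 -0.004 -1.   ] F [-0.5 -4.   0.6] w 0.0001 q [-14.6  38.4 102.3  -0.4  39.4 -22.8]
[ 568.0324492  -173.82072633]
```

View pics/w13.png

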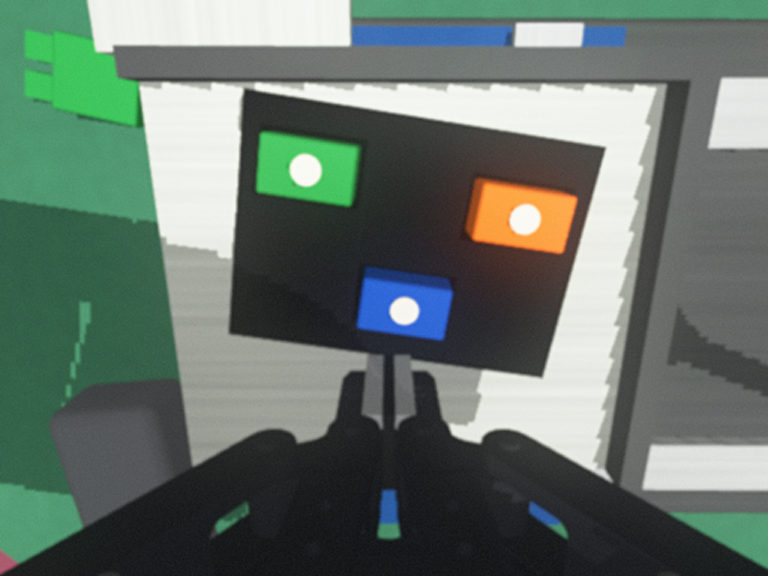

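>>> jog_arm:
  steps: "0 0 0 0 0 -4 1; 0 0 0 0 0 -4 1; 0 0 0 0 0 -3 1; 0 0 0 0 0 -3 1"

```text
time_s: 12.12
eef_pos: [0.5862, -0.0714, 0.0366]
tool_rot: [-23.4, 89.7, -104.7]
force: [1.5, -5.9, 2.6]
grip_width: -0.0002
```

Run:
```python
from h import *
rep(); s,p,R=pose(); print(st(p))
d=snapshot("wrist"); save("w14",d["frame"],None,1.5)
```

```text
t 12.12 p [ 0.5862 -0.0714  0.0366] ty ang 8.65 tool x [-0.001 -0.005 -1.   ] F [ 1.5 -5.9  2.6] w -0.0002 q [-13.2  38.1 102.9  -0.5  39.1 -21.5]
[ 568.70441635 -159.22522635]
```

View pics/w14.png

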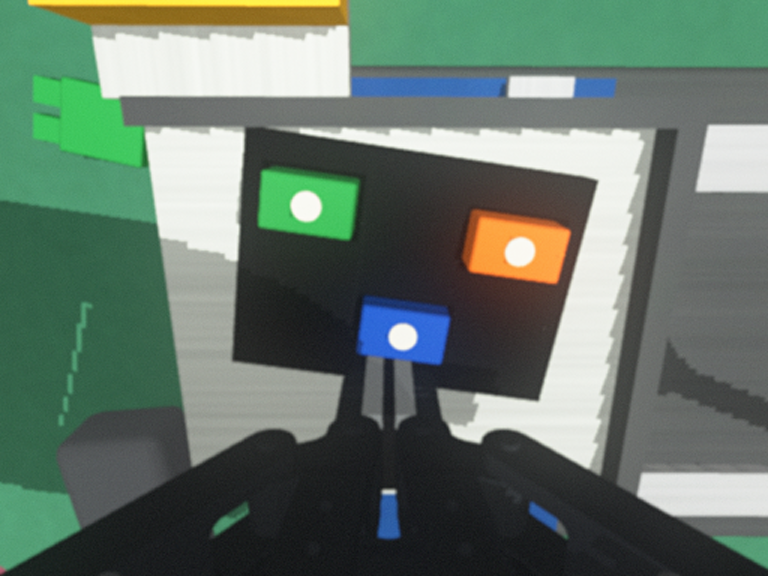

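>>> jog_arm:
  steps: "0 0 0 -3 0 2 1; 0 0 0 0 0 9 1; 0 0 0 0 0 9 1; 0 0 0 6 0 0 1"

```text
time_s: 12.68
eef_pos: [0.5889, -0.0919, 0.0333]
tool_rot: [-42.8, 89.7, -124.2]
force: [0.1, 1.6, -0.7]
grip_width: 0.0002
```

>>> jog_arm:
  steps: "0 0 0 4 0 0 1"

```text
time_s: 12.8
eef_pos: [0.5885, -0.092, 0.0286]
tool_rot: [-52.0, 89.7, -133.4]
force: [-0.3, 0.1, -0.3]
grip_width: 0.0002
```

Run:
```python
from h import *
rep(); s,p,R=pose(); print(st(p))
d=snapshot("wrist"); save("w15",d["frame"],None,1.5)
b=snapshot("side"); save("d15",b["frame"],(150,120,250,210),7)
```

```text
t 12.8 p [ 0.5885 -0.092   0.0286] ty ang 8.61 tool x [-0.004 -0.004 -1.   ] F [-0.3  0.1 -0.3] w 0.0002 q [-15.1  39.1 102.3  -0.4  38.8 -23.4]
[ 567.83419188 -179.95557271]
```

View pics/w15.png

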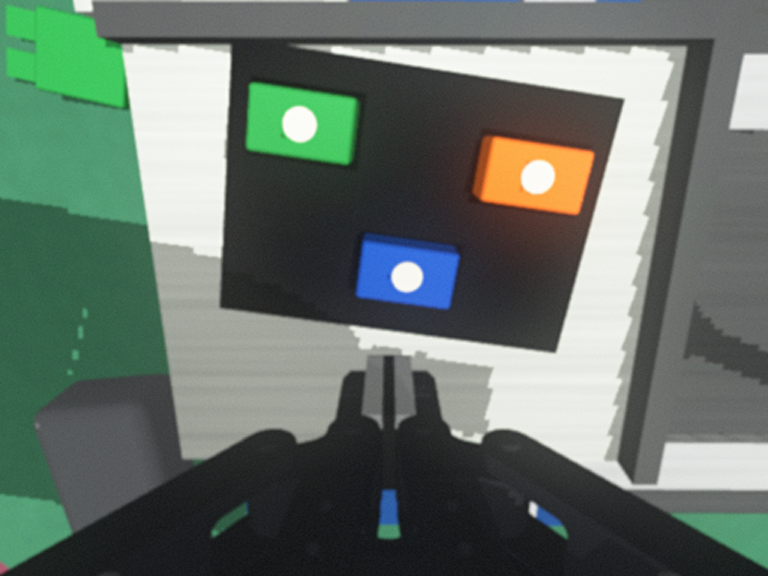

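View pics/d15.png

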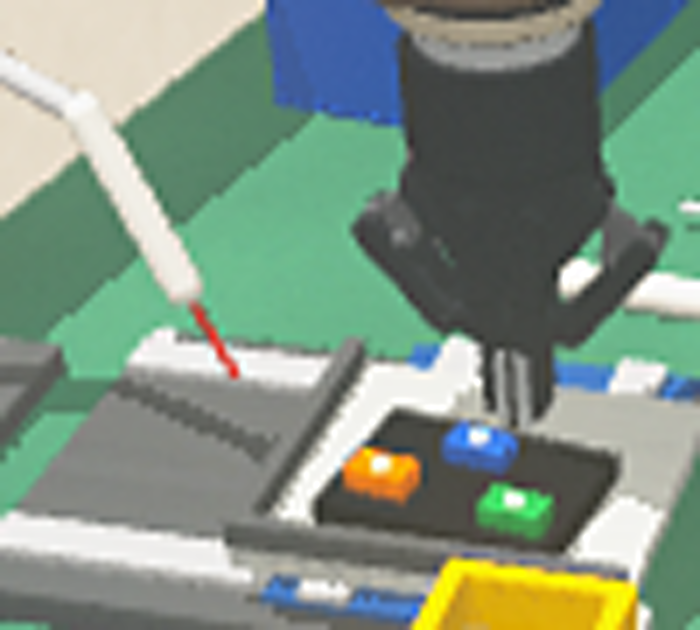

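>>> jog_arm:
  steps: "0 0 0 2 0 0 1"

```text
time_s: 13.02
eef_pos: [0.5885, -0.0916, 0.0265]
tool_rot: [-56.0, 89.7, -137.4]
force: [-0.3, 0.4, 0.8]
grip_width: 0.0002
```

>>> jog_arm:
  steps: "0 0 0 0 0 -5 1; 0 0 0 0 0 -4 1; 0 0 0 0 0 -4 1; 0 0 0 0 0 -4 1"

```text
time_s: 13.52
eef_pos: [0.5882, -0.0751, 0.0271]
tool_rot: [8.7, 89.6, -72.7]
force: [4.4, -6.0, -2.3]
grip_width: -0.0003
```

Run:
```python
from h import *
rep(); s,p,R=pose(); print(st(p))
d=snapshot("wrist"); save("w16",d["frame"],None,1.5)
```

```text
t 13.53 p [ 0.5882 -0.0751  0.0271] ty ang 8.67 tool x [ 0.002 -0.006 -1.   ] F [ 4.4 -6.  -2.3] w -0.0003 q [-13.5  39.  103.   -0.5  37.9 -21.7]
[ 570.11085947 -163.25582915]
```

View pics/w16.png

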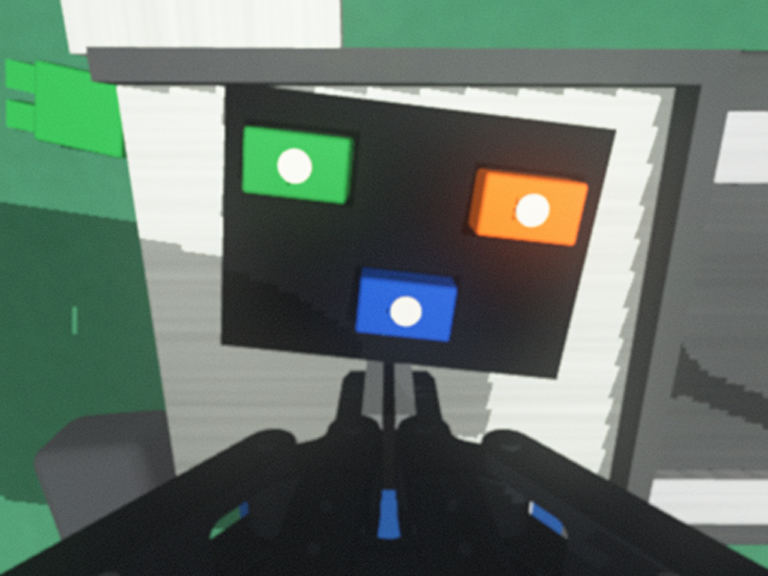

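>>> jog_arm:
  steps: "0 0 0 0 0 -3 1; 0 0 0 0 0 -3 1; 0 0 0 0 0 -3 1"

```text
time_s: 13.95
eef_pos: [0.5905, -0.0671, 0.0284]
tool_rot: [39.4, 89.1, -41.9]
force: [3.6, -5.1, -0.6]
grip_width: 0.0003
```

Run:
```python
from h import *
rep(); s,p,R=pose(); print(st(p))
d=snapshot("wrist"); save("w17",d["frame"],None,1.5)
```

```text
t 13.95 p [ 0.5905 -0.0671  0.0284] ty ang 8.69 tool x [ 0.011 -0.01  -1.   ] F [ 3.6 -5.1 -0.6] w 0.0003 q [-12.7  38.8 103.1  -0.7  37.4 -20.8]
[ 573.51889277 -155.68999955]
```

View pics/w17.png

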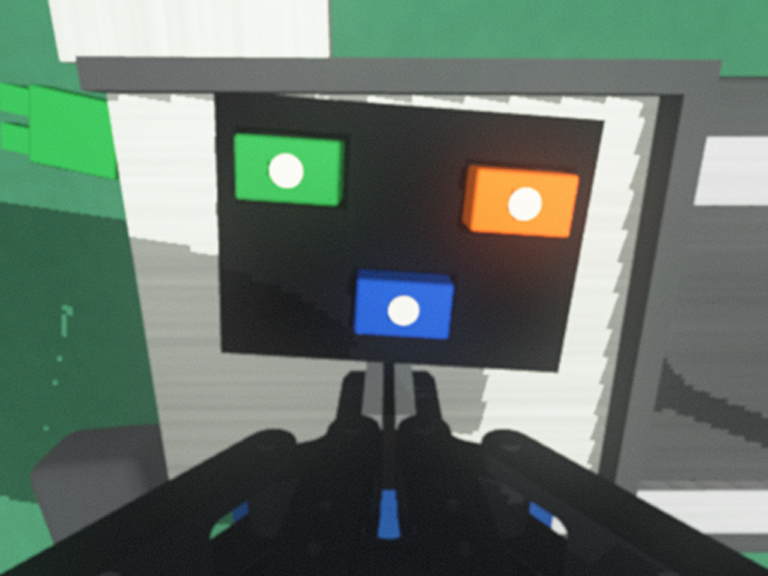

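>>> jog_arm:
  steps: "0 0.3 -0.3 0 0 -3 1; 0 0.3 -0.3 0 0 -3 1; 0 0.2 -0.2 0 0 -3 1; 0 0.2 -0.2 0 0 -3 1"

```text
time_s: 14.5
eef_pos: [0.5938, -0.057, 0.0303]
tool_rot: [81.5, 89.8, 0.2]
force: [1.9, -6.4, -2.5]
grip_width: -0.0
```

Run:
```python
from h import *
rep(); s,p,R=pose(); print(st(p))
d=snapshot("wrist"); save("w18",d["frame"],None,1.5)
```

```text
t 14.5 p [ 0.5938 -0.057   0.0303] ty ang 8.72 tool x [ 0.004  0.    -1.   ] F [ 1.9 -6.4 -2.5] w -0.0 q [-1.180e+01  3.890e+01  1.024e+02  1.000e-01  3.850e+01 -2.060e+01]
[ 578.38103838 -146.16549975]
```

View pics/w18.png

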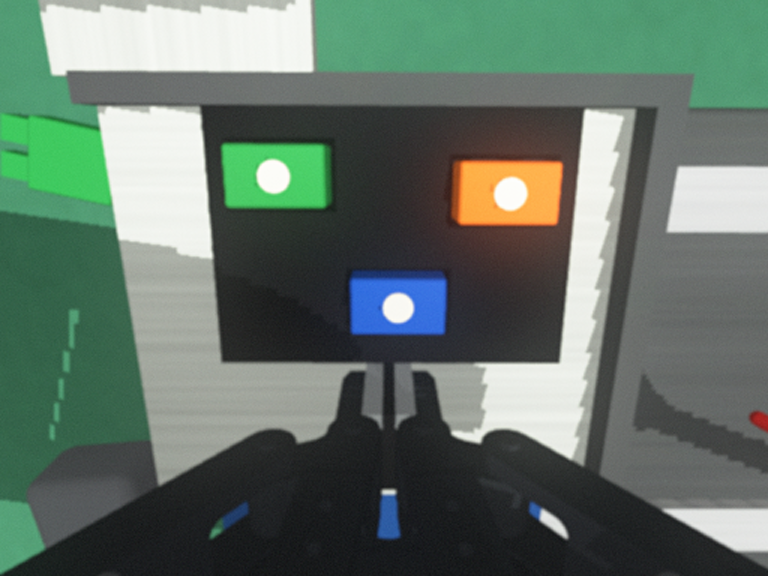

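>>> jog_arm:
  steps: "0 0 0 0 0 6 1; 0 0 0 -25 0 4 1; 0 0 0 -20 0 0 1; 0 0 0 0 -24 -15 1; 0 0 0 0 -24 -15 1; 0 0 0 0 -24 -15 1"

```text
time_s: 15.3
eef_pos: [0.5157, -0.033, 0.0766]
tool_rot: [91.1, 89.8, 9.8]
force: [0.1, -0.2, 0.6]
grip_width: 0.0003
```

Run:
```python
from h import *
rep(); s,p,R=pose(); print(st(p))
d=snapshot("wrist"); save("w19",d["frame"],None,1.5)
d=snapshot("scene"); save("s19",d["frame"],(205,160,365,320),4)
b=snapshot("side"); save("d19",b["frame"],(130,120,250,225),6)
```

```text
t 15.3 p [ 0.5157 -0.033   0.0766] ty ang 8.71 tool x [ 0.004  0.001 -1.   ] F [ 0.1 -0.2  0.6] w 0.0003 q [-1.100e+01  3.010e+01  1.122e+02  1.000e-01  3.750e+01 -1.980e+01]
[ 504.81497203 -110.64048761]
```

View pics/s19.png

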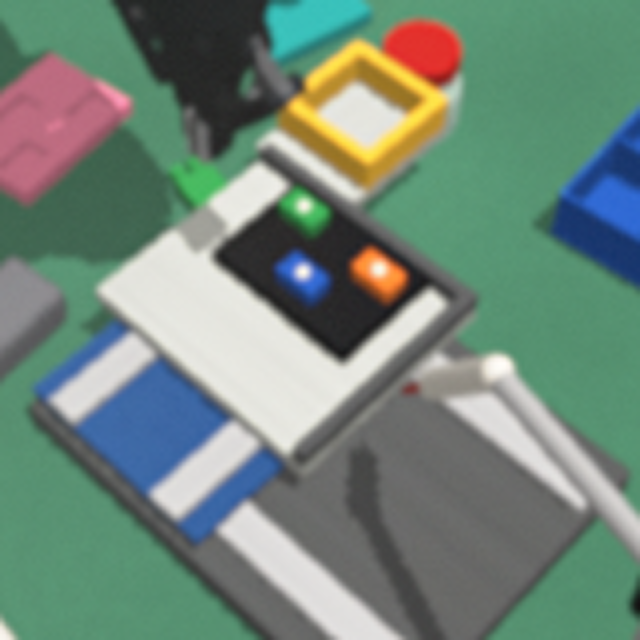

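View pics/w19.png

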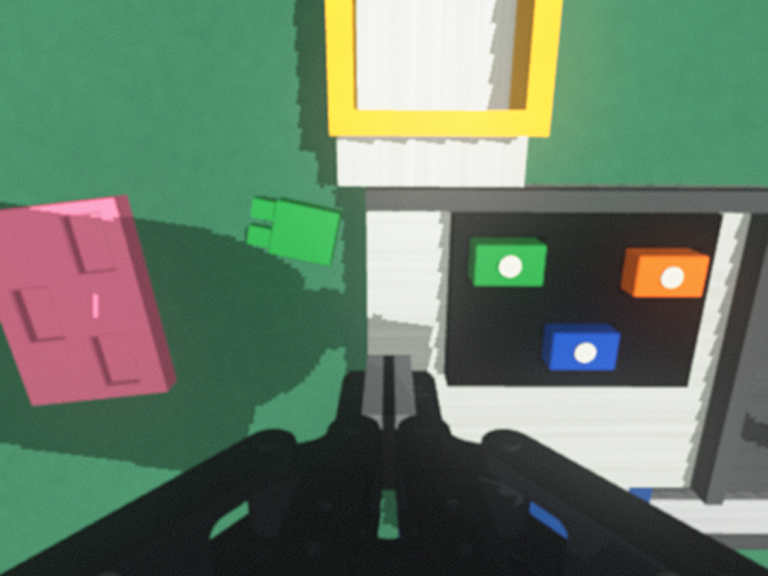

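View pics/d19.png

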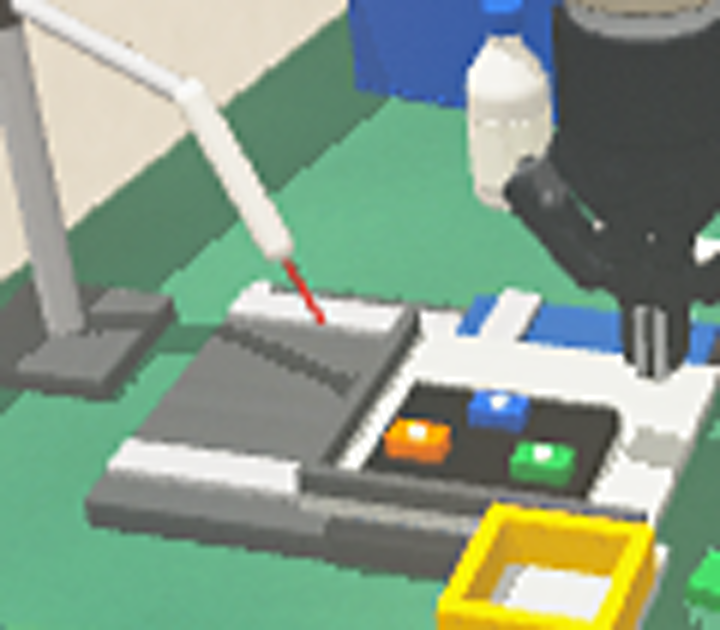

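Run:
```python
from h import *
d=snapshot("wrist"); s,p,R=pose()
f=lambda x,y:((x+.5)/1.5-.5,(y+.5)/1.5-.5)
print("tcp",st(p))
for n,pt,z in[("c--",(446,385),.057),("c-+",(449,213),.057),("c++",(720,214),.057),("c+-",(688,385),.057),("fence in",(704,487),.057),("fence+y in",(580,212),.057),("plat -x+y",(367,210),.045)]:
  print(n,st(ray(d,*f(*pt),z)).round(1))
```

```text
tcp [ 505.94639831 -111.10704009]
c-- [ 528.8 -134.6]
c-+ [527.3 -63.2]
c++ [628.  -63.5]
c+- [ 629.2 -134.7]
fence in [ 645.7 -185.6]
fence+y in [575.9 -62.8]
plat -x+y [496.5 -64. ]
```

>>> jog_arm:
  steps: "0 0 0 20 0 -8 1; 0 0 0 20 0 0 1; 0 0 0 8 0 0 1; 0 0 0 0 5 0 1; 0 0 0 0 5 0 1; 0 0 0 0 5 0 1"

```text
time_s: 16.25
eef_pos: [0.5355, -0.0245, 0.0288]
tool_rot: [79.8, 89.6, -1.6]
force: [-1.3, 0.1, -1.2]
grip_width: -0.0004
```

Run:
```python
from h import *
rep(); s,p,R=pose(); print(st(p))
d=snapshot("wrist"); save("w20",d["frame"],None,1.5)
```

```text
t 16.25 p [ 0.5355 -0.0245  0.0288] ty ang 8.66 tool x [ 0.008 -0.    -1.   ] F [-1.3  0.1 -1.2] w -0.0004 q [-9.700e+00  3.570e+01  1.114e+02  1.000e-01  3.250e+01 -1.850e+01]
[ 525.59537549 -105.18935025]
```

View pics/w20.png

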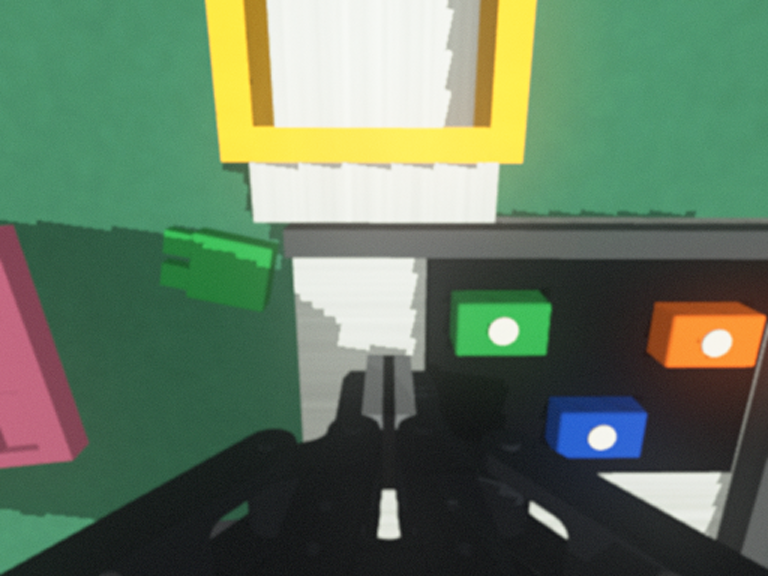

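>>> jog_arm:
  steps: "0 0 0 0 4 0 1; 0 0 0 0 4 0 1; 0 0 0 0 3 0 1"

```text
time_s: 16.68
eef_pos: [0.5475, -0.0226, 0.0295]
tool_rot: [78.8, 89.5, -2.5]
force: [-4.6, -0.0, 6.8]
grip_width: 0.0002
```

Run:
```python
from h import *
rep(); s,p,R=pose(); print(st(p))
d=snapshot("wrist"); save("w21",d["frame"],None,1.5)
```

```text
t 16.68 p [ 0.5475 -0.0226  0.0295] ty ang 8.68 tool x [ 0.008 -0.    -1.   ] F [-4.6 -0.   6.8] w 0.0002 q [-9.300e+00  3.630e+01  1.097e+02  1.000e-01  3.360e+01 -1.810e+01]
[ 537.73721815 -105.16907801]
```

View pics/w21.png

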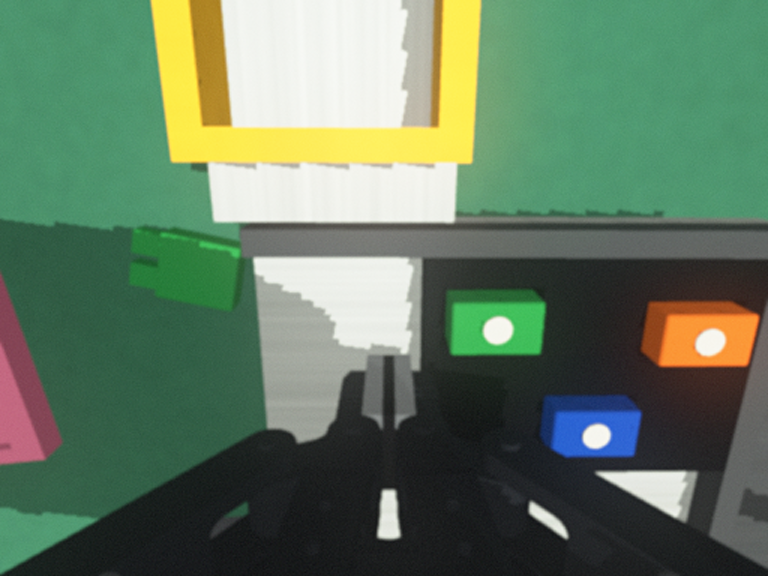

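>>> jog_arm:
  steps: "0 0 0 0 2 0 1; 0 0 0 0 2 0 1"

```text
time_s: 16.98
eef_pos: [0.5518, -0.022, 0.0299]
tool_rot: [77.7, 89.5, -3.6]
force: [-6.2, -3.4, 4.5]
grip_width: 0.0001
```

Run:
```python
from h import *
rep(); s,p,R=pose(); print(st(p))
d=snapshot("wrist"); save("w22",d["frame"],None,1.5)
d=snapshot("scene"); save("s22",d["frame"],(225,160,345,260),6)
b=snapshot("side"); save("d22",b["frame"],(140,150,260,235),6)
```

```text
t 16.98 p [ 0.5518 -0.022   0.0299] ty ang 8.69 tool x [ 0.008 -0.001 -1.   ] F [-6.2 -3.4  4.5] w 0.0001 q [-9.20e+00  3.64e+01  1.09e+02  1.00e-01  3.41e+01 -1.79e+01]
[ 542.13246459 -105.25576776]
```

View pics/s22.png

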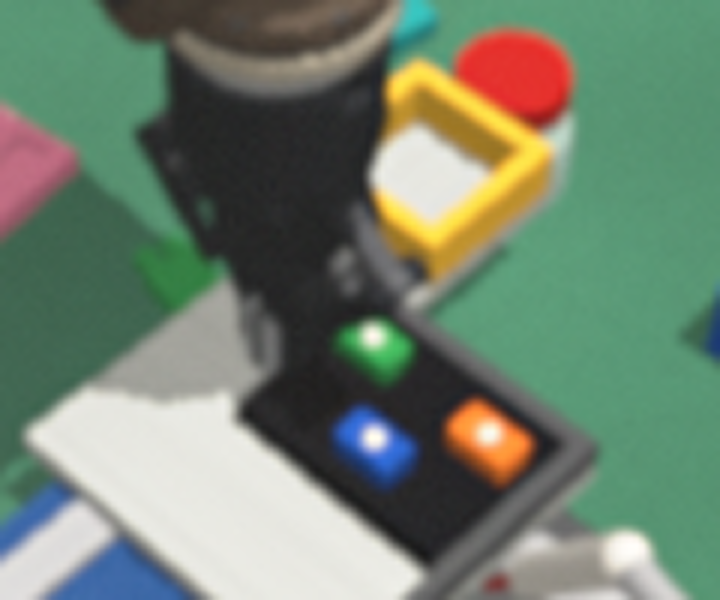

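View pics/d22.png

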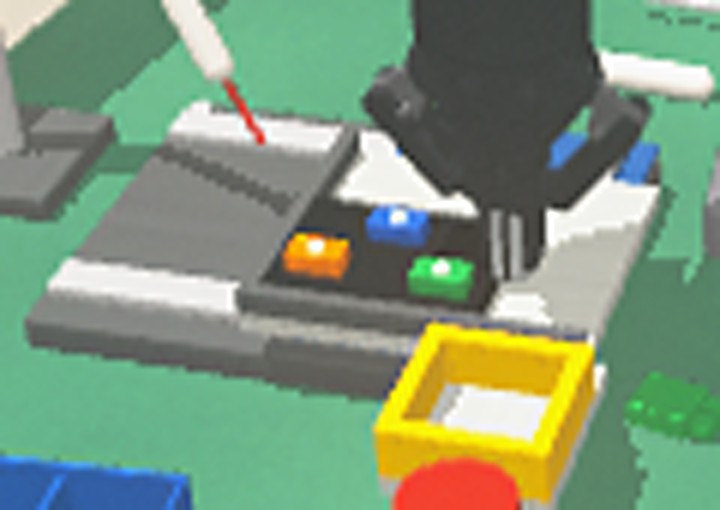

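View pics/w22.png

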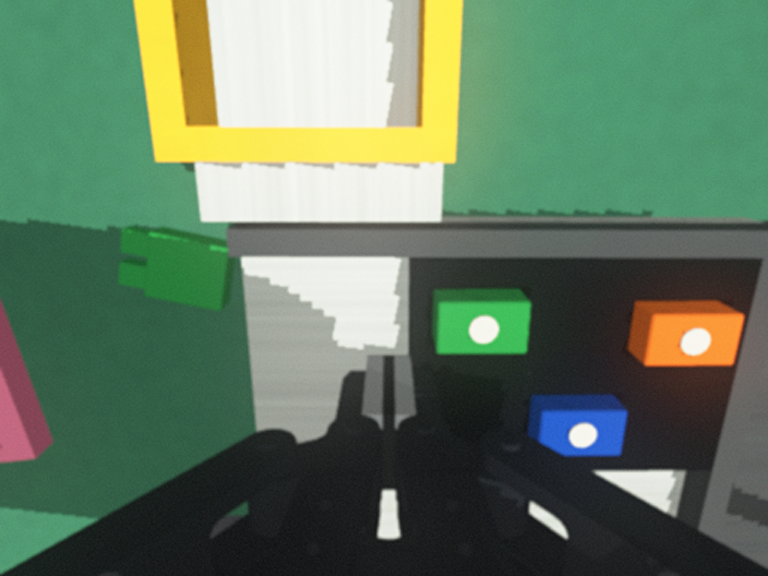

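>>> jog_arm:
  steps: "0 0 0 0 -5 0 1; 0 0 0 0 -5 0 1; 0 0 0 -30 0 0 1; 0 0 0 -30 0 -20 1; 0 0 0 0 0 -30 1; 0 0 0 0 0 -30 1"

```text
time_s: 17.88
eef_pos: [0.5295, 0.0557, 0.0915]
tool_rot: [80.7, 89.3, -0.9]
force: [-0.3, -0.0, 0.4]
grip_width: -0.0001
```

Run:
```python
from h import *
rep(); s,p,R=pose(); print(st(p))
d=snapshot("wrist"); save("w23",d["frame"],None,1.5)
d=snapshot("scene"); save("s23",d["frame"],(225,160,345,260),6)
```

```text
t 17.88 p [0.5295 0.0557 0.0915] ty ang 8.46 tool x [ 0.013 -0.    -1.   ] F [-0.3 -0.   0.4] w -0.0001 q [ -1.1  29.6 109.8   0.   39.9  -9.6]
[531.78400198 -25.06652098]
```

View pics/s23.png

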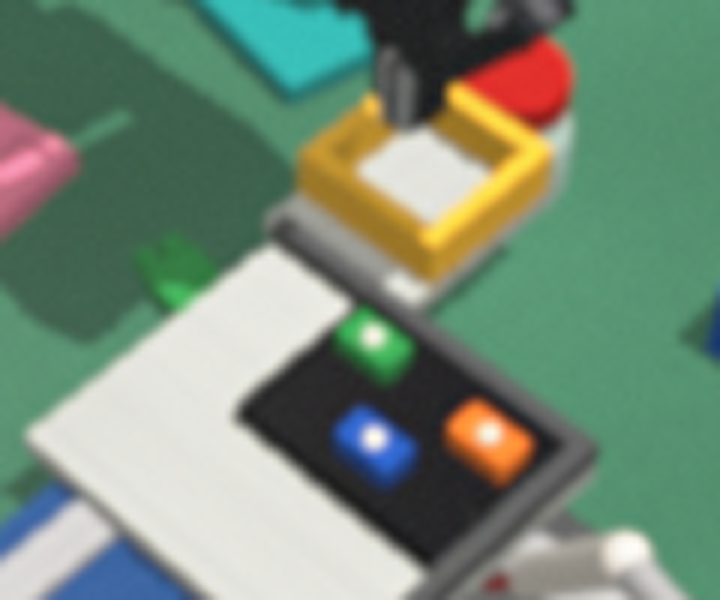

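View pics/w23.png

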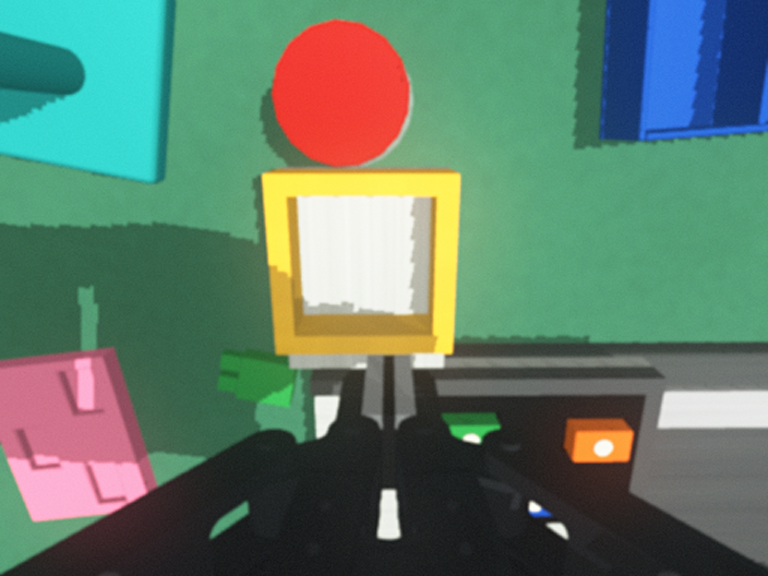

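Run:
```python
from h import *
w=snapshot("wrist"); f=lambda x,y:((x+.5)/1.5-.5,(y+.5)/1.5-.5)
Q=np.array([st(ray(w,*f(*p),.07)) for p in[(263,173),(461,173),(453,354),(276,354)]]); print(Q.round(1),Q.mean(0))
d=snapshot("scene"); save("s24",d["frame"],(290,240,340,275),14)
b=snapshot("side"); save("d24",b["frame"],(165,145,205,185),14)
```

```text
[[486.2  38. ]
 [558.2  37.9]
 [558.1 -34.7]
 [485.8 -34.2]] [522.09937373   1.7458445 ]
```

View pics/s24.png

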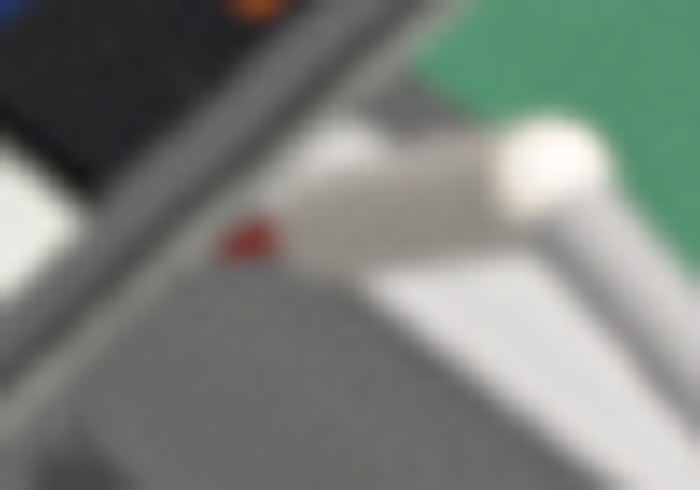

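View pics/d24.png

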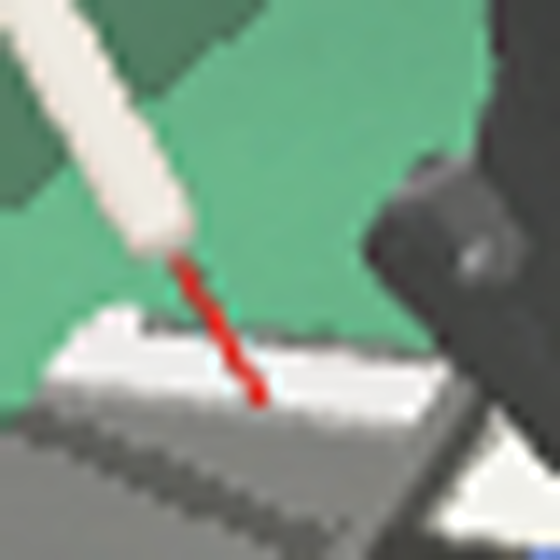

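```bash
cat >> h.py <<'E'
TIPPX={"scene":(305.4,257.0),"side":(183.25,173.4)}
def blob(d,X,r=4):
    """white centroid near projection of world X"""
    u,v=proj(d,X)[0]; im=d["frame"].astype(float).min(2); f=8
    x0,y0=int(round(u))-r,int(round(v))-r
    w=cv2.resize(im[y0:y0+2*r+1,x0:x0+2*r+1],None,fx=f,fy=f,interpolation=cv2.INTER_CUBIC)
    m=np.clip(w-110,0,110)
    yy,xx=np.mgrid[:w.shape[0],:w.shape[1]]
    return x0+((m*xx).sum()/m.sum()+.5)/f-.5, y0+((m*yy).sum()/m.sum()+.5)/f-.5, w.max()
def spots(guess,cams=("scene","side")):
    out={}
    for c in cams:
        d=snapshot(c); tip=st(ray(d,*TIPPX[c],.078))
        for n,g in guess.items():
            W=np.array([g[0]*C-g[1]*S,g[0]*S+g[1]*C,65.])/1000
            for _ in range(2):
                u,v,mx=blob(d,W); W=ray(d,u,v,.065)
            p=st(W); print(c,n,p.round(1),"tip-spot",(tip-p).round(1),"max",int(mx),"tip",tip.round(1))
E
python3 - <<'E'
from h import *
spots({"green":(569,-79),"blue":(601,-114),"orange":(629,-83)})
E
```

```text
scene green [568.3 -80.6] tip-spot [105.5 -60.5] max 231 tip [ 673.8 -141.1]
scene blue [ 600.3 -115. ] tip-spot [ 73.5 -26.1] max 246 tip [ 673.8 -141.1]
scene orange [628.7 -84.6] tip-spot [ 45.1 -56.5] max 232 tip [ 673.8 -141.1]
side green [566.7 -86.1] tip-spot [108.3 -57. ] max 282 tip [ 675.1 -143. ]
side blue [ 608.2 -133.8] tip-spot [66.9 -9.3] max 266 tip [ 675.1 -143. ]
side orange [630.1 -87.8] tip-spot [ 44.9 -55.3] max 312 tip [ 675.1 -143. ]
```

>>> jog_arm:
  steps: "0 0 0 0 -5 -14 1; 0 0 -0.4 0 -5 -14 1; 0 0 -0.3 20 0 0 1; 0 0 0 20 0 0 1; 0 0 0 16 0 0 1; 0 0 0 0 6 0 1; 0 0 0 0 6 0 1"

```text
time_s: 19.1
eef_pos: [0.5258, 0.086, 0.034]
tool_rot: [-47.5, 89.8, -129.1]
force: [0.1, -0.2, 0.4]
grip_width: 0.0001
```

Run:
```python
from h import *
rep(); s,p,R=pose(); print(st(p))
d=snapshot("wrist"); save("w25",d["frame"],None,1.5)
```

```text
t 19.1 p [0.5258 0.086  0.034 ] ty ang 8.42 tool x [-0.002 -0.002 -1.   ] F [ 0.1 -0.2  0.4] w 0.0001 q [  2.2  35.2 111.3  -0.2  33.6  -6. ]
[532.77241632   5.48145744]
```

View pics/w25.png

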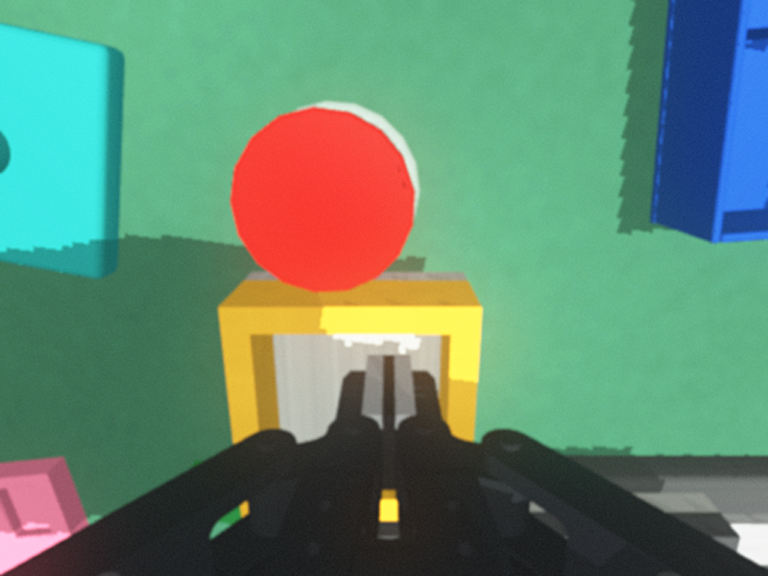

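>>> jog_arm:
  steps: "0 0 0 0 4 0 1; 0 0 0 0 4 0 1; 0 0 0 0 5 0 1; 0 0 0 0 5 0 1; 0 0 0 0 6 0 1; 0 0 0 0 6 0 1; 0 0 0 0 6 0 1; 0 0 0 0 6 0 1"

```text
time_s: 20.15
eef_pos: [0.5601, 0.0912, 0.0347]
tool_rot: [-87.2, 88.7, -168.8]
force: [-6.0, -1.5, 2.4]
grip_width: 0.0001
```

Run:
```python
from h import *
rep(); s,p,R=pose(); print(st(p))
d=snapshot("scene"); save("s26",d["frame"],(205,160,365,300),5)
```

```text
t 20.15 p [0.5601 0.0912 0.0347] ty ang 8.4 tool x [-0.023 -0.004 -1.   ] F [-6.  -1.5  2.4] w 0.0001 q [  2.7  37.3 105.4  -0.3  38.6  -5.5]
[567.48917375   5.38965863]
```

View pics/s26.png

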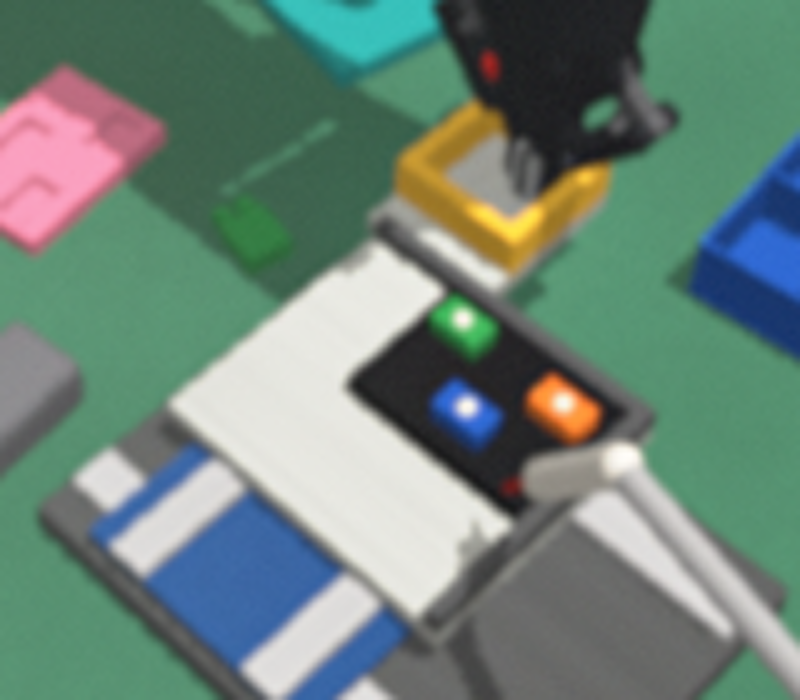

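Run:
```python
from h import *
spots({"green":(596,-80),"blue":(628,-114),"orange":(656,-84)},("scene",))
```

```text
scene green [598.8 -80.9] tip-spot [ 75.  -60.2] max 245 tip [ 673.8 -141.1]
scene blue [ 632.5 -115.2] tip-spot [ 41.2 -26. ] max 246 tip [ 673.8 -141.1]
scene orange [660.8 -84.8] tip-spot [ 13.  -56.3] max 245 tip [ 673.8 -141.1]
```

>>> jog_arm:
  steps: "0 0 0.5 0 6 0 1; 0 0 0.5 0 6 0 1; 0 0 0.5 0 6 0 1; 0 0 0.3 0 6 0 1; 0 0 0.3 0 6 0 1; 0 0 0.3 0 6 0 1; 0 0 0.3 0 6 0 1; 0 0 0.3 0 6 0 1"

```text
time_s: 21.25
eef_pos: [0.6008, 0.0972, 0.0342]
tool_rot: [88.6, 89.2, 7.0]
force: [-6.9, -1.8, 0.6]
grip_width: 0.0002
```

Run:
```python
from h import *
rep(); s,p,R=pose(); print(st(p)); dx=st(p)[0]-567.5
spots({"green":(599+dx,-80),"blue":(632+dx,-115),"orange":(660+dx,-84)},("scene",))
```

```text
t 21.25 p [0.6008 0.0972 0.0342] ty ang 8.39 tool x [ 0.014  0.002 -1.   ] F [-6.9 -1.8  0.6] w 0.0002 q [ 2.900e+00  3.900e+01  1.009e+02  1.000e-01  3.920e+01 -5.500e+00]
[608.55621081   5.20719465]
scene green [640.  -81.1] tip-spot [ 33.8 -60. ] max 237 tip [ 673.8 -141.1]
scene blue [ 675.2 -115.9] tip-spot [ -1.4 -25.2] max 194 tip [ 673.8 -141.1]
scene orange [698.7 -89.8] tip-spot [-24.9 -51.4] max 249 tip [ 673.8 -141.1]
```

>>> jog_arm:
  steps: "0 0 -0.3 0 6 0 1; 0 0 0 0 6 0 1; 0 0 0 0 6 0 1; 0 0 0 0 5 0 1; 0 0 0 0 4 0 1; 0 0 0 0 3 0 1"

```text
time_s: 22.05
eef_pos: [0.6262, 0.101, 0.0344]
tool_rot: [-93.6, 89.9, -175.2]
force: [-6.0, -0.7, 2.4]
grip_width: 0.0002
```

Run:
```python
from h import *
rep(); s,p,R=pose(); print(st(p)); dx=st(p)[0]-608.5
spots({"green":(640+dx,-81)},("scene","side"))
d=snapshot("side"); save("d27",d["frame"],(130,110,250,210),6)
```

```text
t 22.05 p [0.6262 0.101  0.0344] ty ang 8.38 tool x [-0.002 -0.    -1.   ] F [-6.  -0.7  2.4] w 0.0002 q [ 3.2 40.8 96.4 -0.  42.9 -5.2]
[634.27664591   5.12464124]
scene green [665.9 -81.3] tip-spot [  7.9 -59.9] max 242 tip [ 673.8 -141.1]h.py:40: RuntimeWarning: invalid value encountered in scalar divide
  return x0+((m*xx).sum()/m.sum()+.5)/f-.5, y0+((m*yy).sum()/m.sum()+.5)/f-.5, w.max()
Traceback (most recent call last):
  File "h.py", line 48, in spots
    u,v,mx=blob(d,W); W=ray(d,u,v,.065)
           ~~~~^^^^^
  File "h.py", line 36, in blob
    x0,y0=int(round(u))-r,int(round(v))-r
              ~~~~~^^^
ValueError: cannot convert float NaN to integer
```

>>> jog_arm:
  steps: "0 0 0 0 4 0 1; 0 0 0 0 3.5 0 1; 0 0 0 0 -4 0 1; 0 0 0 0 0 5 1; 0 0 0 0 0 5 1; 0 0 0 0 0 5 1"

```text
time_s: 22.9
eef_pos: [0.6317, 0.0858, 0.0352]
tool_rot: [-55.8, 90.0, -137.4]
force: [0.3, -0.5, 0.1]
grip_width: 0.0002
```

Run:
```python
from h import *
rep(); s,p,R=pose(); print(st(p))
spots({"green":(673,-81)},("scene",))
d=snapshot("scene"); save("s28",d["frame"],(205,160,365,300),5)
```

```text
t 22.9 p [0.6317 0.0858 0.0352] ty ang 8.39 tool x [-0. -0. -1.] F [ 0.3 -0.5  0.1] w 0.0002 q [ 1.8 40.9 95.9 -0.  43.2 -6.6]
[637.45466735 -10.75238088]
scene green [672.5 -81.2] tip-spot [  1.3 -59.9] max 245 tip [ 673.8 -141.1]
```

View pics/s28.png

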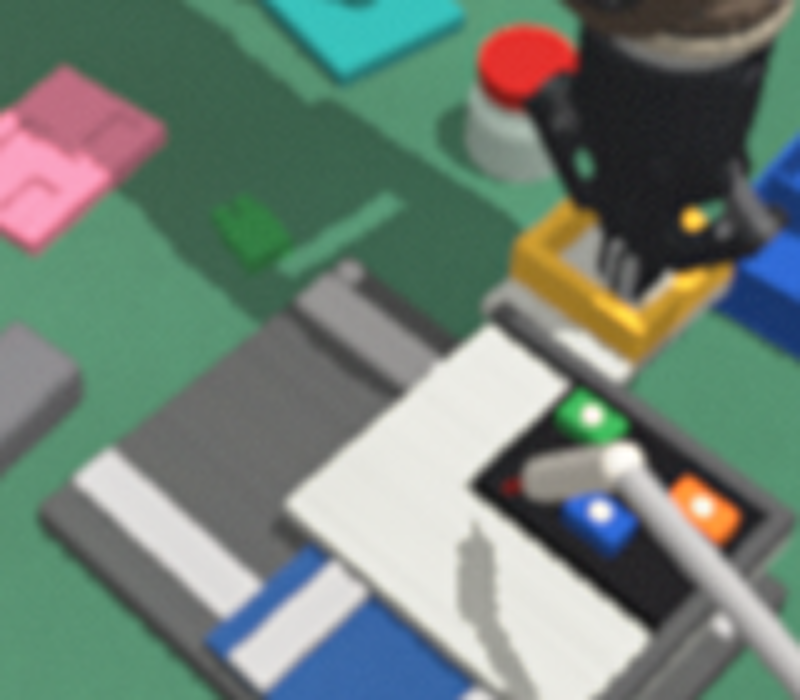

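>>> jog_arm:
  steps: "0 0 0 0 0 4 1; 0 0 0 0 0 4 1; 0 0 0 0 0 5 1; 0 -0.2 0 0 0 6 1; 0 -0.3 0 0 0 6 1; 0 -0.3 0 0 0 6 1; 0 -0.3 0 0 0 6 1; 0 -0.3 0 0 0 6 1"

```text
time_s: 24.0
eef_pos: [0.6375, 0.0465, 0.035]
tool_rot: [-1.1, 88.9, -82.8]
force: [0.8, 6.6, -1.5]
grip_width: 0.0002
```

Run:
```python
from h import *
rep(); s,p,R=pose(); print(st(p))
d=snapshot("scene"); save("s29",d["frame"],(205,160,365,300),5)
spots({"green":(673,st(p)[1]-62)},("scene",))
```

```text
t 24.0 p [0.6375 0.0465 0.035 ] ty ang 8.37 tool x [ 0.002 -0.019 -1.   ] F [ 0.8  6.6 -1.5] w 0.0002 q [-1.3 41.  95.7 -1.6 43.1 -8.5]
[637.24272011 -50.44807913]
scene green [ 676.6 -115.2] tip-spot [ -2.9 -25.9] max 177 tip [ 673.8 -141.1]
```

View pics/s29.png

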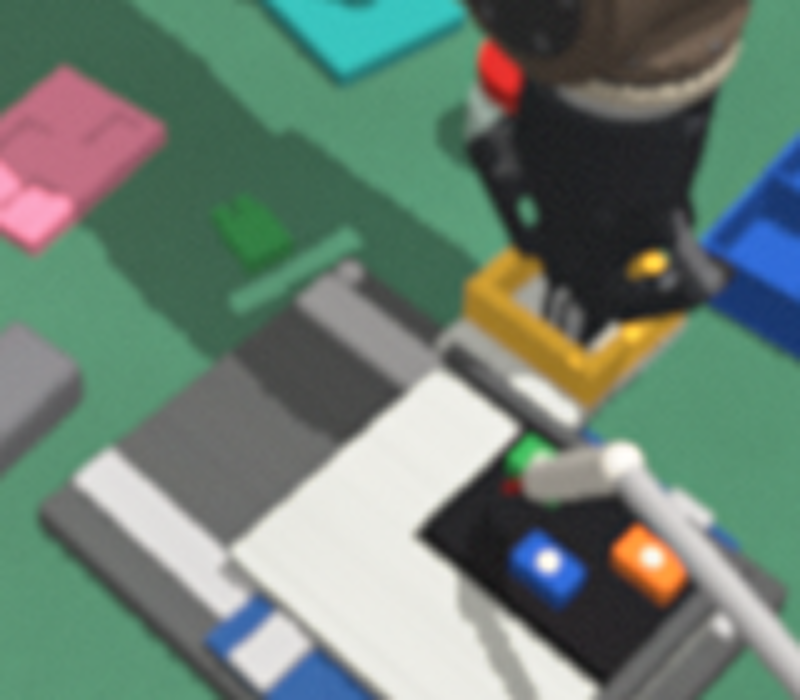

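Run:
```python
from h import *
spots({"blue":(707,-150),"orange":(733,-119)},("scene",))
d=snapshot("side"); save("d29",d["frame"],(130,110,250,210),6)
d=snapshot("wrist"); save("w29",d["frame"],None,1.5)
```

```text
scene blue [ 704.2 -149.1] tip-spot [-30.4   8. ] max 250 tip [ 673.8 -141.1]
scene orange [ 732.4 -117.5] tip-spot [-58.6 -23.7] max 251 tip [ 673.8 -141.1]
```

View pics/d29.png

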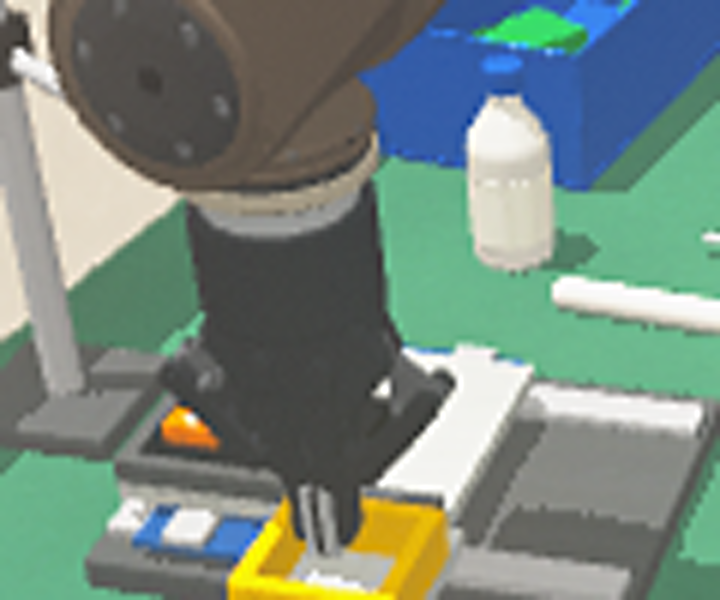

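View pics/w29.png

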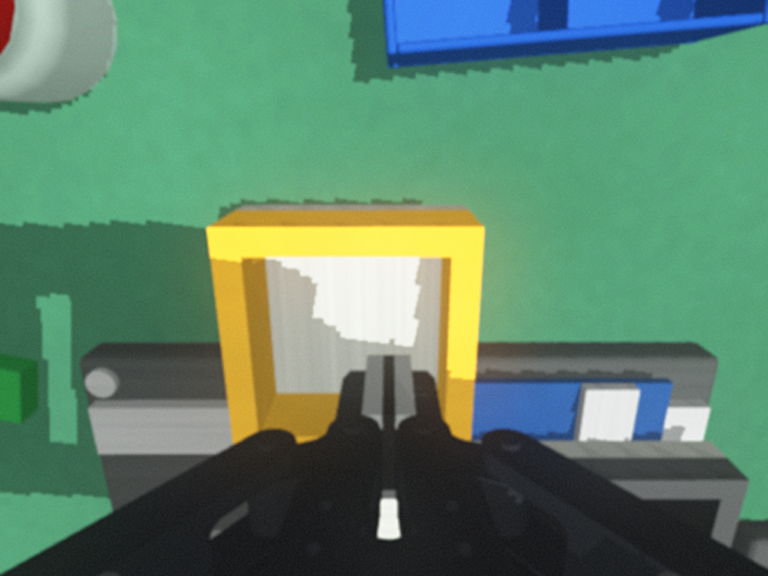

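>>> jog_arm:
  steps: "0 0.3 0 0 0 6 1; 0 0.2 0 0 0 6 1; 0 0 0 0 0 6 1; 0 0 0 0 0 5 1"

```text
time_s: 24.75
eef_pos: [0.6406, 0.0255, 0.0352]
tool_rot: [-4.6, 89.6, -86.2]
force: [0.4, 7.7, -1.4]
grip_width: 0.0001
```

Run:
```python
from h import *
rep(); s,p,R=pose(); print(st(p)); dy=st(p)[1]+50.4
spots({"blue":(704,-149+dy),"orange":(732.4,-117.5+dy)},("scene",))
```

```text
t 24.75 p [0.6406 0.0255 0.0352] ty ang 8.41 tool x [ 0.    -0.007 -1.   ] F [ 0.4  7.7 -1.4] w 0.0001 q [ -3.4  41.1  95.4  -0.6  43.5 -11.4]
[637.110391   -71.69209622]
scene blue [ 704.3 -169.2] tip-spot [-30.6  28. ] max 218 tip [ 673.8 -141.1]
scene orange [ 732.1 -139.4] tip-spot [-58.3  -1.7] max 253 tip [ 673.8 -141.1]
```

>>> jog_arm:
  steps: "0 0 0 0 0 4 1; 0 0 0 0 0 2.5 1; 0 0 0 0 0 -3 1"

```text
time_s: 25.18
eef_pos: [0.6411, 0.0223, 0.0352]
tool_rot: [-6.3, 89.6, -87.9]
force: [-0.1, -0.6, 0.0]
grip_width: 0.0
```

Run:
```python
from h import *
rep(); s,p,R=pose(); print(st(p))
spots({"blue":(704,-175),"orange":(732.4,-145)},("scene",))
d=snapshot("scene"); save("s30",d["frame"],(255,220,365,310),7)
w=snapshot("wrist"); save("w30",w["frame"],None,1.5)
```

```text
t 25.18 p [0.6411 0.0223 0.0352] ty ang 8.4 tool x [ 0.    -0.006 -1.   ] F [-0.1 -0.6  0. ] w 0.0 q [ -3.7  41.1  95.3  -0.5  43.5 -11.8]
[637.07398617 -74.94853401]
scene blue [ 703.9 -176.1] tip-spot [-30.1  35. ] max 180 tip [ 673.8 -141.1]
scene orange [ 732.1 -145.6] tip-spot [-58.3   4.5] max 254 tip [ 673.8 -141.1]
```

View pics/s30.png

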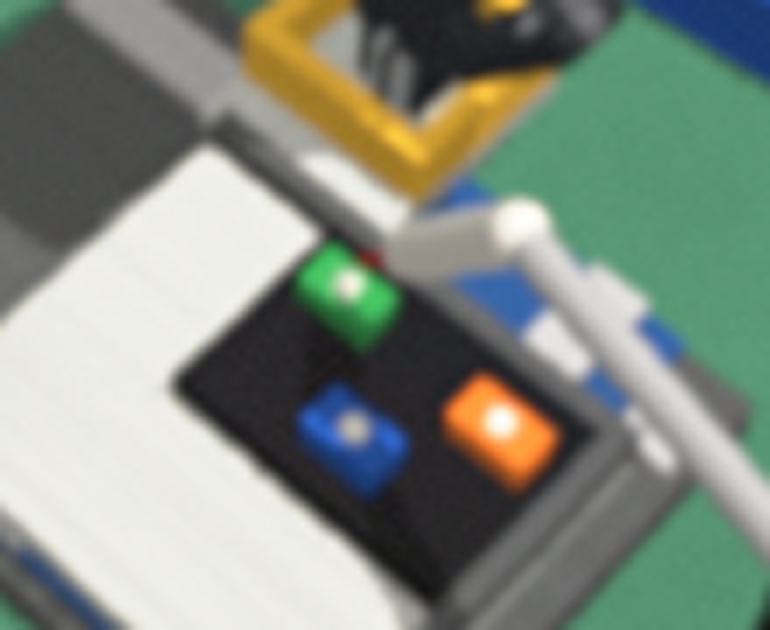

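View pics/w30.png

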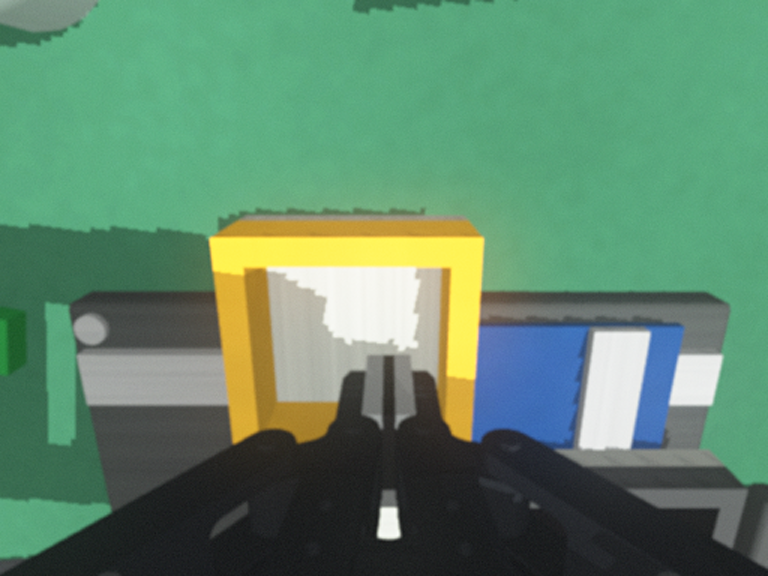

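Run:
```python
from h import *
spots({"green":(671.4,-141.6)},("scene",))
```

```text
scene green [ 672.5 -141.2] tip-spot [1.3 0.1] max 227 tip [ 673.8 -141.1]
```

>>> jog_arm:
  steps: "0 0 0 0 3 0 1; 0 0 0 0 3.5 0 1; 0 0 0 0 -3 0 1; 0 0 0 -40 0 0 1; 0 0 0 -40 -20 -20 1; 0 0 0 0 -50 0 1; 0 0 0 0 -50 0 1"

```text
time_s: 26.25
eef_pos: [0.5219, 0.0256, 0.1169]
tool_rot: [-0.2, 89.6, -81.7]
force: [1.3, -0.8, -0.4]
grip_width: -0.0001
```

Run:
```python
from h import *
rep(); s,p,R=pose(); print(st(p))
try: spots({"green":(673,-142),"orange":(734,-145.5)},("scene",))
except Exception as e: print(e)
d=snapshot("side"); save("d31",d["frame"],(130,110,250,210),6)
save("d31b",d["frame"],(165,155,205,190),18)
d=snapshot("scene"); save("s31",d["frame"],(290,240,330,275),18)
```

```text
t 26.25 p [0.5219 0.0256 0.1169] ty ang 8.44 tool x [ 0.001 -0.007 -1.   ] F [ 1.3 -0.8 -0.4] w -0.0001 q [ -4.2  26.9 109.4  -0.6  43.6 -12.3]
[519.73825434 -53.5881462 ]
scene green [ 675.3 -141.4] tip-spot [-1.5  0.3] max 236 tip [ 673.8 -141.1]
scene orange [ 734.8 -145.7] tip-spot [-61.    4.6] max 249 tip [ 673.8 -141.1]
```

View pics/d31.png

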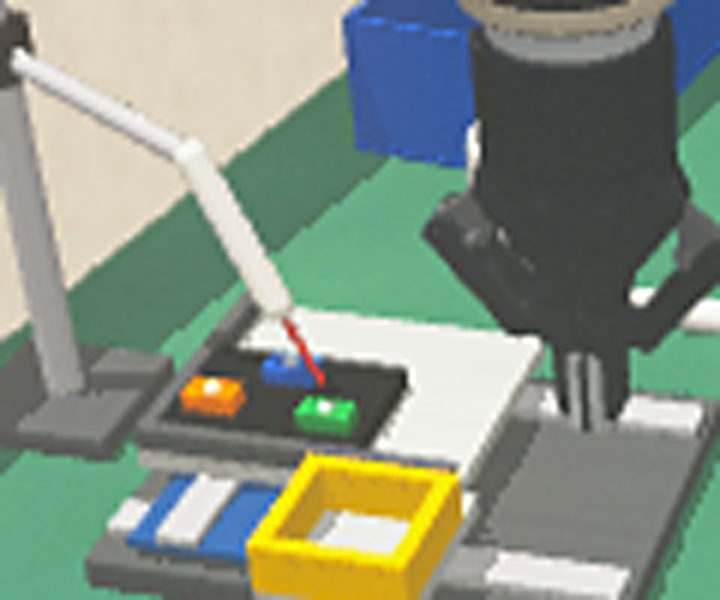

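View pics/d31b.png

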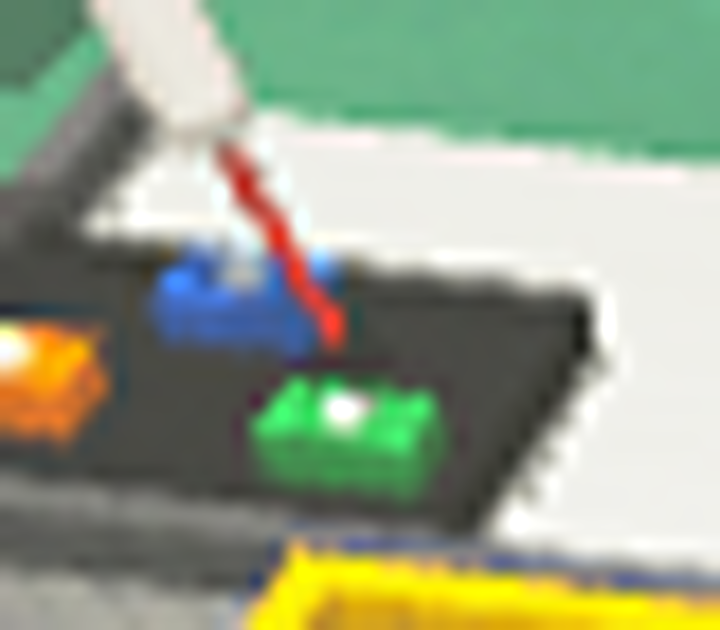

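View pics/s31.png

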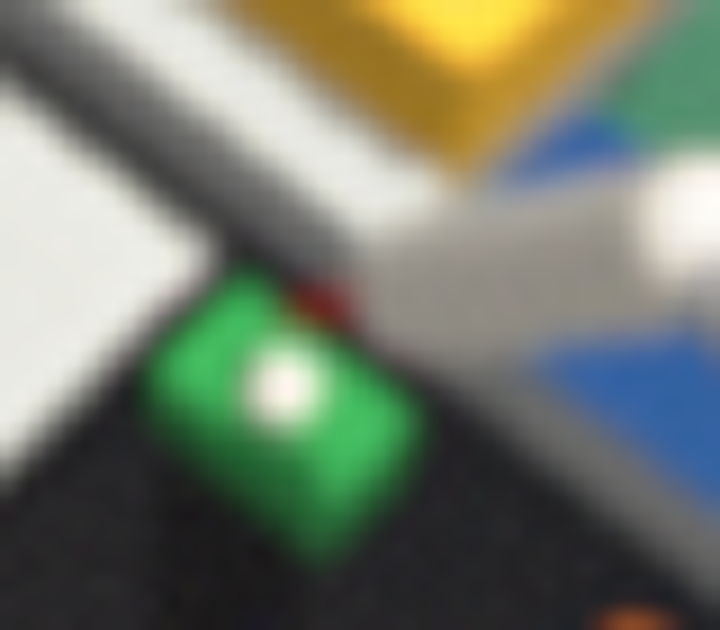

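Run:
```python
from h import *
d=snapshot("side"); sp=st(ray(d,183.69,177.2,.065))
for t in[(183.1,173.67),(183.25,173.4)]: print("side tip-spot",st(ray(d,*t,.078))-sp, sp)
c=snapshot("scene"); u,v,_=blob(c,ray(d,183.69,177.2,.065)); sp=st(ray(c,u,v,.065))
for t in[(305.64,256.2),(305.5,256.7),(305.4,257.0)]: print("scene tip-spot",st(ray(c,*t,.078))-sp,(u,v),sp)
# triangulated difference
Pm=lambda d:np.array(d["camera_matrix"])@np.c_[d["R"],d["t"]]
def tri(a,b):
  X=cv2.triangulatePoints(Pm(c),Pm(d),np.array(a,float).reshape(2,1),np.array(b,float).reshape(2,1)); return (X[:3]/X[3]).ravel()
T=tri((305.5,256.7),(183.15,173.6)); G=tri((u,v),(183.69,177.2)); print("tri",T,G,st(T)-st(G))
```

```text
side tip-spot [-0.43396923  1.64704778] [ 675.37249535 -143.26517429]
side tip-spot [-0.3219655   0.22345196] [ 675.37249535 -143.26517429]
scene tip-spot [-2.39105833  2.05963768] (np.float64(305.4312617394271), np.float64(260.9605841104346)) [ 675.29557069 -141.42635776]
scene tip-spot [-1.82688032  0.96302241] (np.float64(305.4312617394271), np.float64(260.9605841104346)) [ 675.29557069 -141.42635776]
scene tip-spot [-1.51199921  0.28356571] (np.float64(305.4312617394271), np.float64(260.9605841104346)) [ 675.29557069 -141.42635776]
tri [ 0.68759962 -0.0372459   0.07892646] [ 0.68891298 -0.03822019  0.06573626] [-1.15087275  1.16173995]
```

>>> jog_arm:
  steps: "0 0.2 0 0 35 1 1; 0 0.2 0 0 35 1 1; 0 0 0 0 32 0 1; 0 0 0 30 0 0 1; 0 0 0 30 0 0 1; 0 0 0 22 0 0 1"

```text
time_s: 27.25
eef_pos: [0.6371, 0.0394, 0.0323]
tool_rot: [82.3, 89.5, 0.7]
force: [-0.2, -0.2, 0.6]
grip_width: 0.0002
```

Run:
```python
from h import *
rep(); s,p,R=pose(); print(st(p))
```

```text
t 27.25 p [0.6371 0.0394 0.0323] ty ang 8.42 tool x [ 0.008  0.    -1.   ] F [-0.2 -0.2  0.6] w 0.0002 q [ -2.4  41.   96.2   0.   42.3 -10.9]
[635.70135839 -57.44156995]
```

>>> jog_arm:
  steps: "0 0 -0.2 0 -7 0 1; 0 0 -0.2 0 -6 0 1; 0 0 0 0 -5 0 1; 0 0 0 0 -4 0 1; 0 0 -0.2 0 -5 0 1; 0 0 -0.2 0 -5 0 1; 0 0 -0.3 0 -5 0 1; 0 0 -0.3 0 -5 0 1"

```text
time_s: 28.25
eef_pos: [0.6005, 0.0332, 0.0348]
tool_rot: [-28.6, 89.8, -110.2]
force: [6.3, 1.9, -3.7]
grip_width: 0.0003
```

Run:
```python
from h import *
rep(); s,p,R=pose(); print(st(p)); dx=st(p)[0]+13-629
spots({"green":(675+dx,-141.5),"blue":(707+dx,-176),"orange":(735+dx,-145.5)},("scene",))
```

```text
t 28.25 p [0.6005 0.0332 0.0348] ty ang 8.4 tool x [-0.001 -0.004 -1.   ] F [ 6.3  1.9 -3.7] w 0.0003 q [ -3.   38.8 101.3  -0.3  39.9 -11.2]
[598.59335793 -57.97496314]
scene green [ 659.5 -141.7] tip-spot [14.3  0.6] max 253 tip [ 673.8 -141.1]
scene blue [ 690.4 -176.9] tip-spot [-16.6  35.7] max 235 tip [ 673.8 -141.1]
scene orange [ 719.4 -145.5] tip-spot [-45.6   4.4] max 252 tip [ 673.8 -141.1]
```

>>> jog_arm:
  steps: "0 0 -0.2 0 -5 0 1; 0 0 -0.2 0 -5 0 1; 0 0 -0.2 0 -4 0 1; 0 0 0 0 -3 0 1; 0 0 0 0 4 0 1; 0 0 0 0 0 -7 1; 0 0 0 0 0 -7 1; 0 0 0 0 0 -7 1"

```text
time_s: 29.3
eef_pos: [0.5881, 0.0527, 0.0376]
tool_rot: [-8.4, 89.7, -90.0]
force: [1.6, -6.1, -1.3]
grip_width: -0.0
```

Run:
```python
from h import *
rep(); s,p,R=pose(); print(st(p))
spots({"green":(644,-141.5),"blue":(675,-176),"orange":(704,-145.5)},("scene",))
```

```text
t 29.3 p [0.5881 0.0527 0.0376] ty ang 8.36 tool x [-0.    -0.006 -1.   ] F [ 1.6 -6.1 -1.3] w -0.0 q [ -1.1  38.  102.9  -0.5  39.1  -9.1]
[589.33872022 -36.89726595]
scene green [ 645.9 -135. ] tip-spot [27.8 -6.1] max 252 tip [ 673.8 -141.1]
scene blue [ 677.7 -169.5] tip-spot [-3.9 28.4] max 249 tip [ 673.8 -141.1]
scene orange [ 706.  -139.3] tip-spot [-32.3  -1.9] max 251 tip [ 673.8 -141.1]
```

>>> jog_arm:
  steps: "0 0.2 0 1 0 -5 1; 0 0.2 0 1 0 -6 1; 0 0.2 0 1 0 -6 1; 0 0.2 0 0 0 -6 1; 0 0.2 0 0 0 -4 1"

```text
time_s: 29.98
eef_pos: [0.5848, 0.0794, 0.036]
tool_rot: [171.2, 89.5, 89.7]
force: [2.3, -5.1, -2.6]
grip_width: -0.0001
```

Run:
```python
from h import *
rep(); s,p,R=pose(); print(st(p)); dy=st(p)[1]+36.9
spots({"green":(645.9,-135+dy),"blue":(677.7,-169.5+dy),"orange":(706,-139.5+dy)},("scene",))
```

```text
t 29.98 p [0.5848 0.0794 0.036 ] ty ang 8.47 tool x [ 0.     0.009 -1.   ] F [ 2.3 -5.1 -2.6] w -0.0001 q [  1.1  38.1 103.1   0.8  38.9  -8. ]
[590.10357907  -9.99865515]
scene green [ 646.3 -108.6] tip-spot [ 27.4 -32.6] max 241 tip [ 673.8 -141.1]
scene blue [ 678.  -142.7] tip-spot [-4.2  1.5] max 247 tip [ 673.8 -141.1]
scene orange [ 705.6 -111.5] tip-spot [-31.8 -29.6] max 251 tip [ 673.8 -141.1]
```

>>> jog_arm:
  steps: "0 0 0 0 0 -3 1; 0 -0.2 0 0 0 5 1; 0 -0.2 0 0 -4 0 1; 0 0 0 0 -3 0 1; 0 0 0 0 -2 0 1; 0 0 0 0 3 0 1"

```text
time_s: 30.78
eef_pos: [0.5802, 0.077, 0.0362]
tool_rot: [105.2, 89.7, 23.7]
force: [0.9, -0.3, 0.4]
grip_width: 0.0002
```

Run:
```python
from h import *
rep(); s,p,R=pose(); print(st(p))
spots({"green":(643,-107),"blue":(674.7,-141),"orange":(702,-110)},("scene",))
d=snapshot("scene"); save("s33",d["frame"],(275,220,335,275),12)
```

```text
t 30.77 p [0.5802 0.077  0.0362] ty ang 8.47 tool x [ 0.005  0.002 -1.   ] F [ 0.9 -0.3  0.4] w 0.0002 q [  1.   37.7 104.    0.2  38.   -7.6]
[585.12987796 -11.63101095]
scene green [ 643.2 -105.4] tip-spot [ 30.6 -35.7] max 242 tip [ 673.8 -141.1]
scene blue [ 674.8 -139.7] tip-spot [-1.  -1.5] max 244 tip [ 673.8 -141.1]
scene orange [ 700.3 -104.2] tip-spot [-26.5 -36.9] max 245 tip [ 673.8 -141.1]
```

View pics/s33.png

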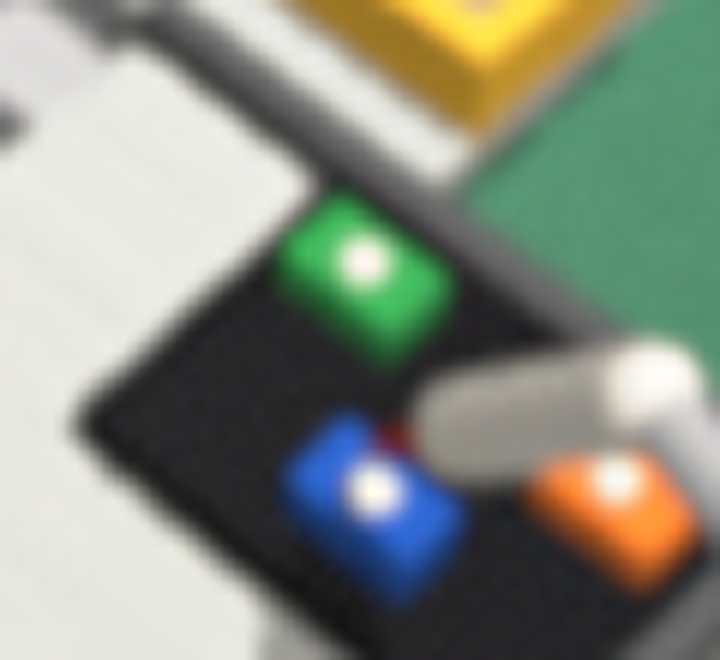

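>>> jog_arm:
  steps: "0 0 0 0 0 0 1; 0 0 0 0 0 0 1; 0 0 0 0 0 0 1; 0 0 0 0 0 0 1; 0 0 0 0 0 0 1; 0 0 0 0 0 0 1; 0 0 0 0 0 0 1; 0 0 0 0 0 0 1"

```text
time_s: 31.88
eef_pos: [0.5799, 0.0771, 0.0361]
tool_rot: [109.7, 89.7, 28.2]
force: [0.7, 0.1, 0.4]
grip_width: 0.0001
```

Run:
```python
from h import *
rep(); s,p,R=pose(); print(st(p))
spots({"green":(643,-107),"blue":(674.7,-141)},("scene",))
w=snapshot("wrist"); save("w34",w["frame"],None,1.5)
d=snapshot("side"); save("d34",d["frame"],(150,130,220,190),10)
```

```text
t 31.88 p [0.5799 0.0771 0.0361] ty ang 8.48 tool x [ 0.004  0.002 -1.   ] F [0.7 0.1 0.4] w 0.0001 q [  1.   37.7 104.    0.2  38.1  -7.6]
[584.90126966 -11.52547538]
scene green [ 643.2 -105.4] tip-spot [ 30.6 -35.7] max 242 tip [ 673.8 -141.1]
scene blue [ 674.8 -139.7] tip-spot [-1.  -1.5] max 244 tip [ 673.8 -141.1]
```

View pics/d34.png

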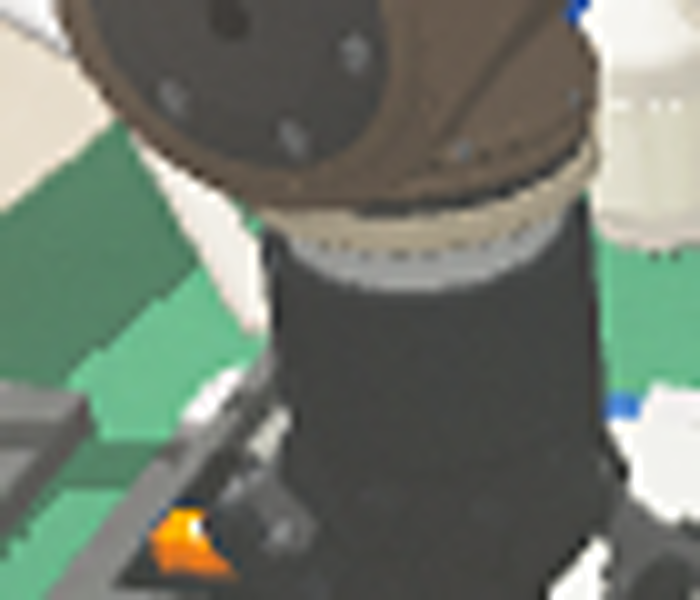

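View pics/w34.png

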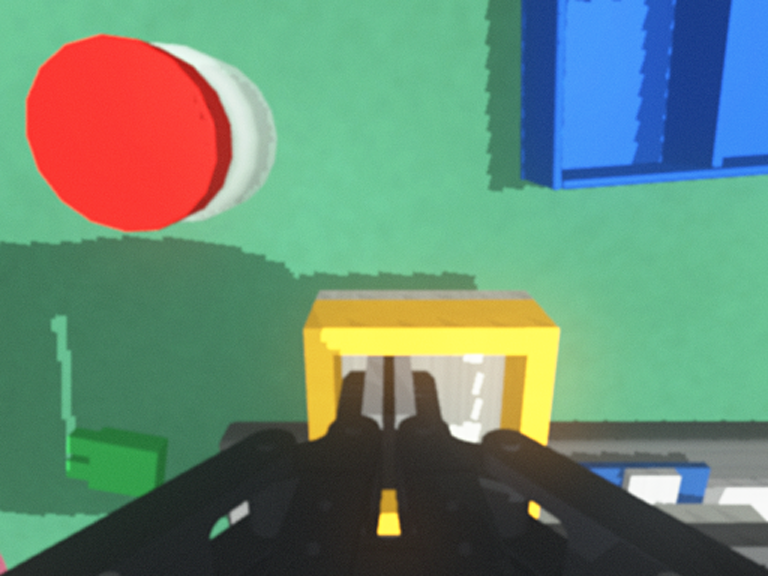

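>>> jog_arm:
  steps: "0 0 0 -40 0 0 1; 0 0 0 -40 0 0 1; 0 0 0 0 -45 0 1; 0 0 0 0 -45 0 1"

```text
time_s: 32.52
eef_pos: [0.4905, 0.0635, 0.1176]
tool_rot: [103.4, 89.7, 21.9]
force: [0.5, -0.5, -0.7]
grip_width: 0.0003
```

Run:
```python
from h import *
rep(); s,p,R=pose(); print(st(p))
d=snapshot("side"); save("d35",d["frame"],(150,145,215,200),12)
d=snapshot("scene"); save("s35",d["frame"],(255,200,345,290),7)
```

```text
t 32.52 p [0.4905 0.0635 0.1176] ty ang 8.49 tool x [ 0.006  0.002 -1.   ] F [ 0.5 -0.5 -0.7] w 0.0003 q [ -0.4  24.9 113.4   0.2  41.4  -9. ]
[494.43221659 -11.46337662]
```

View pics/d35.png

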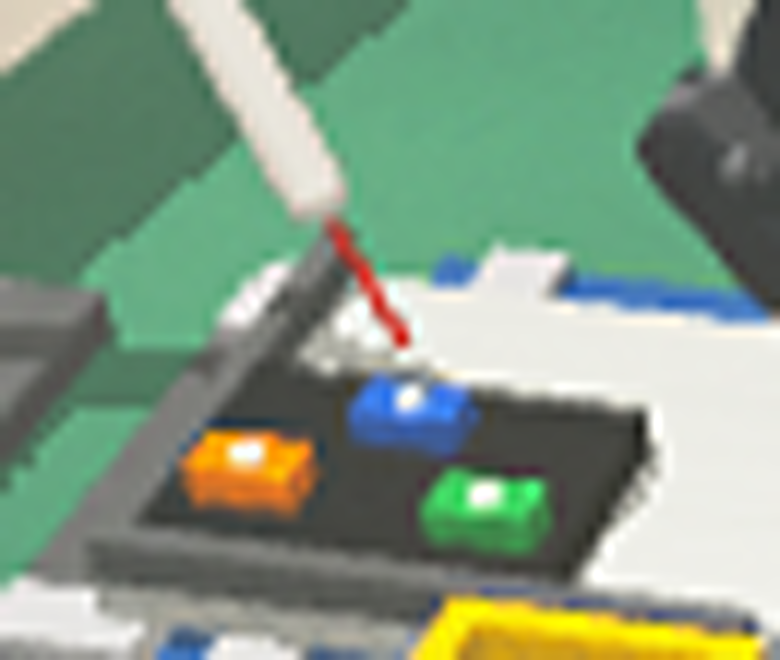

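View pics/s35.png

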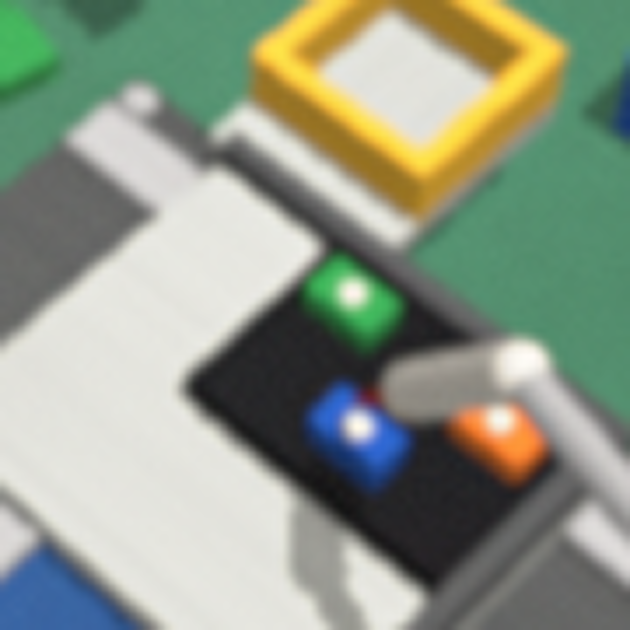

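Run:
```python
from h import *
d=snapshot("side"); f=lambda x,y:(150+(x+.5)/12-.5,145+(y+.5)/12-.5)
for t in[(404,343),(403,346)]:
  a=st(ray(d,*f(*t),.078)); b=st(ray(d,*f(409,398),.065)); print(f(*t),a-b)
u,v,_=blob(d,ray(d,*f(409,398),.065),2); print(u,v,f(409,398))
c=st(ray(d,*f(246,452),.065)); print("orange tip-spot",a-c,"green",a-st(ray(d,*f(485,493),.065)))
```

```text
(183.20833333333334, 173.125) [ 1.13106603 -3.63718685]
(183.125, 173.375) [ 0.87276011 -2.35007243]
183.897644808159 177.40324897180895 (183.625, 177.70833333333334)
orange tip-spot [-27.76587205 -32.15662722] green [ 32.73577692 -36.03311637]
```

>>> jog_arm:
  steps: "0 0 -0.1 0 34 6 1; 0 0 -0.1 0 34 6 1; 0 0 -0.1 0 33 6 1; 0 0 0 30 0 0 1; 0 0 0 30 0 0 1; 0 0 0 20 0 0 1"

```text
time_s: 33.42
eef_pos: [0.6032, 0.0608, 0.0373]
tool_rot: [92.0, 89.5, 10.5]
force: [0.6, -0.1, -0.5]
grip_width: -0.0002
```

Run:
```python
from h import *
rep(); s,p,R=pose(); print(st(p))
```

```text
t 33.42 p [0.6032 0.0608 0.0373] ty ang 8.46 tool x [ 0.008  0.001 -1.   ] F [ 0.6 -0.1 -0.5] w -0.0002 q [-5.000e-01  3.880e+01  1.009e+02  1.000e-01  3.990e+01 -9.100e+00]
[605.4909343 -31.09685  ]
```

>>> jog_arm:
  steps: "0 0 -0.2 2 -3 4 1; 0 0 -0.1 0 0 4 1; 0 0 0 0 0 2 1"

```text
time_s: 33.8
eef_pos: [0.6027, 0.0502, 0.0347]
tool_rot: [117.0, 89.9, 35.4]
force: [-0.5, 6.7, -3.7]
grip_width: -0.0004
```

Run:
```python
from h import *
rep(); s,p,R=pose(); print(st(p))
spots({"green":(643,-107),"blue":(674.7,-141)},("scene",))
```

```text
t 33.8 p [0.6027 0.0502 0.0347] ty ang 8.46 tool x [ 0.001  0.001 -1.   ] F [-0.5  6.7 -3.7] w -0.0004 q [-1.500e+00  3.900e+01  1.009e+02  1.000e-01  4.000e+01 -1.010e+01]
[603.32180644 -41.52155087]
scene green [ 643.1 -105.7] tip-spot [ 30.7 -35.5] max 245 tip [ 673.8 -141.1]
scene blue [ 674.9 -140. ] tip-spot [-1.1 -1.1] max 246 tip [ 673.8 -141.1]
```

>>> jog_arm:
  steps: "0 0 0 0 0 1.5 1; 0 0 0 0 0 -1 1; 0 0 0 0 0 0 1; 0 0 0 0 0 0 1; 0 0 0 0 0 0 1; 0 0 0 0 0 0 1; 0 0 0 0 0 0 1; 0 0 0 0 0 0 1"

```text
time_s: 34.85
eef_pos: [0.6035, 0.0497, 0.0365]
tool_rot: [93.5, 89.7, 12.0]
force: [-0.1, 0.1, -0.6]
grip_width: 0.0002
```

Run:
```python
from h import *
rep(); s,p,R=pose(); print(st(p))
spots({"green":(643,-107),"blue":(674.7,-141)},("scene",))
```

```text
t 34.85 p [0.6035 0.0497 0.0365] ty ang 8.47 tool x [ 0.004  0.001 -1.   ] F [-0.1  0.1 -0.6] w 0.0002 q [-1.600e+00  3.880e+01  1.009e+02  1.000e-01  4.000e+01 -1.010e+01]
[604.08669091 -42.13946219]
scene green [ 642.8 -106.9] tip-spot [ 31.  -34.2] max 249 tip [ 673.8 -141.1]
scene blue [ 675.  -141.1] tip-spot [-1.2  0. ] max 249 tip [ 673.8 -141.1]
```

>>> jog_arm:
  steps: "0 0 0 0 0 3 1; 0 0 0 1 0 4 1; 0 0 0 1 0 5 1; 0 -0.2 0 0 0 5 1; 0 -0.2 0 0 0 5 1; 0 -0.2 0 0 0 5 1"

```text
time_s: 35.65
eef_pos: [0.6071, 0.0262, 0.0351]
tool_rot: [39.7, 89.6, -41.8]
force: [-0.7, 5.7, 0.6]
grip_width: -0.0001
```

Run:
```python
from h import *
rep(); s,p,R=pose(); print(st(p)); dy=st(p)[1]+43.5
spots({"green":(643,-107+dy),"blue":(675,-141+dy),"orange":(703,-111+dy)},("scene",))
```

```text
t 35.65 p [0.6071 0.0262 0.0351] ty ang 8.47 tool x [ 0.006 -0.005 -1.   ] F [-0.7  5.7  0.6] w -0.0001 q [ -3.6  39.1 100.7  -0.4  39.9 -11.8]
[604.1012983  -65.98546504]
scene green [ 642.7 -130. ] tip-spot [ 31.1 -11.1] max 247 tip [ 673.8 -141.1]
scene blue [ 674.3 -164.1] tip-spot [-0.5 23. ] max 252 tip [ 673.8 -141.1]
scene orange [ 702.8 -133.9] tip-spot [-29.   -7.2] max 250 tip [ 673.8 -141.1]
```

>>> jog_arm:
  steps: "0 0 0 0 0 4 1; 0 0 0 0 0 3.5 1; 0 0.2 0 0 0 -4 1; 0 0 0 0 -7 0 1; 0 0 0 0 -7 0 1; 0 0 0 0 -4 0 1; 0 0 0 0 -4 0 1; 0 0 0 0 -4 0 1"

```text
time_s: 36.7
eef_pos: [0.5818, 0.0192, 0.0352]
tool_rot: [78.1, 89.5, -3.5]
force: [5.1, 2.3, -3.3]
grip_width: -0.0001
```

Run:
```python
from h import *
rep(); s,p,R=pose(); print(st(p))
spots({"green":(640.5,-137),"blue":(672,-171),"orange":(700,-141)},("scene",))
```

```text
t 36.7 p [0.5818 0.0192 0.0352] ty ang 8.44 tool x [ 0.009 -0.001 -1.   ] F [ 5.1  2.3 -3.3] w -0.0001 q [ -4.6  37.5 104.6   0.   37.3 -13.1]
[577.99287622 -69.05764667]
scene green [ 638.4 -137.2] tip-spot [35.4 -3.9] max 245 tip [ 673.8 -141.1]
scene blue [ 670.2 -171.4] tip-spot [ 3.6 30.2] max 253 tip [ 673.8 -141.1]
scene orange [ 698.6 -141.1] tip-spot [-24.8  -0. ] max 252 tip [ 673.8 -141.1]
```

>>> jog_arm:
  steps: "0 0 -0.2 0 -5 0 1; 0 0 -0.2 0 -5 0 1; 0 0 -0.2 0 -5 0 1; 0 0 -0.2 0 -4 0 1; 0 0 -0.2 0 -3 0 1"

```text
time_s: 37.38
eef_pos: [0.5641, 0.0163, 0.0354]
tool_rot: [41.6, 89.7, -40.0]
force: [5.2, 2.5, -4.2]
grip_width: -0.0001
```

Run:
```python
from h import *
rep(); s,p,R=pose(); print(st(p)); dx=st(p)[0]-578
spots({"green":(638.4+dx,-137),"blue":(670+dx,-171),"orange":(698.6+dx,-141)},("scene",))
```

```text
t 37.38 p [0.5641 0.0163 0.0354] ty ang 8.4 tool x [ 0.003 -0.003 -1.   ] F [ 5.2  2.5 -4.2] w -0.0001 q [ -5.   36.6 106.9  -0.2  36.2 -13.2]
[560.12420988 -69.20532151]
scene green [ 620.8 -137. ] tip-spot [53.  -4.2] max 243 tip [ 673.8 -141.1]
scene blue [ 652.6 -171.4] tip-spot [21.2 30.2] max 246 tip [ 673.8 -141.1]
scene orange [ 680.8 -140.7] tip-spot [-7.  -0.4] max 256 tip [ 673.8 -141.1]
```

Remaining about -6.4 mm in x.

>>> jog_arm:
  steps: "0 0 0 0 -4 0 1; 0 0 0 0 -3 0 1; 0 0 0 0 3 0 1"

```text
time_s: 37.8
eef_pos: [0.5618, 0.0159, 0.0356]
tool_rot: [61.9, 89.5, -19.8]
force: [-0.5, 0.2, -0.8]
grip_width: 0.0
```

Run:
```python
from h import *
rep(); s,p,R=pose(); print(st(p))
spots({"green":(614.5,-137),"blue":(646,-171),"orange":(674.3,-141)},("scene",))
```

```text
t 37.8 p [0.5618 0.0159 0.0356] ty ang 8.38 tool x [ 0.008 -0.003 -1.   ] F [-0.5  0.2 -0.8] w 0.0 q [ -5.1  36.4 107.4  -0.2  35.7 -13.3]
[557.7432316  -69.29703692]
scene green [ 615.5 -136.9] tip-spot [58.3 -4.2] max 249 tip [ 673.8 -141.1]
scene blue [ 647.1 -171.4] tip-spot [26.6 30.3] max 250 tip [ 673.8 -141.1]
scene orange [ 675.4 -140.7] tip-spot [-1.6 -0.5] max 247 tip [ 673.8 -141.1]
```

>>> jog_arm:
  steps: "0 0 0 -35 0 0 1; 0 0 0 -40 0 0 1; 0 0 0 0 -35 0 1; 0 0 0 0 -35 0 1; 0 0 0 0 0 0 1; 0 0 0 0 0 0 1"

```text
time_s: 38.6
eef_pos: [0.4912, 0.0053, 0.1128]
tool_rot: [55.5, 89.6, -26.1]
force: [0.5, 0.8, -0.0]
grip_width: -0.0
```

Run:
```python
from h import *
rep()
spots({"green":(614.5,-137),"blue":(646,-171),"orange":(674.3,-141)},("scene",))
d=snapshot("side"); save("d40",d["frame"],(150,145,215,200),12)
c=snapshot("scene"); save("s40",c["frame"],(225,190,345,290),6)
```

```text
t 38.6 p [0.4912 0.0053 0.1128] ty ang 8.38 tool x [ 0.007 -0.003 -1.   ] F [ 0.5  0.8 -0. ] w -0.0 q [ -7.   25.1 114.1  -0.2  40.4 -15.2]
scene green [ 615.5 -136.9] tip-spot [58.2 -4.2] max 243 tip [ 673.8 -141.1]
scene blue [ 647.1 -171.5] tip-spot [26.7 30.3] max 247 tip [ 673.8 -141.1]
scene orange [ 675.4 -140.7] tip-spot [-1.6 -0.5] max 240 tip [ 673.8 -141.1]
```

View pics/d40.png

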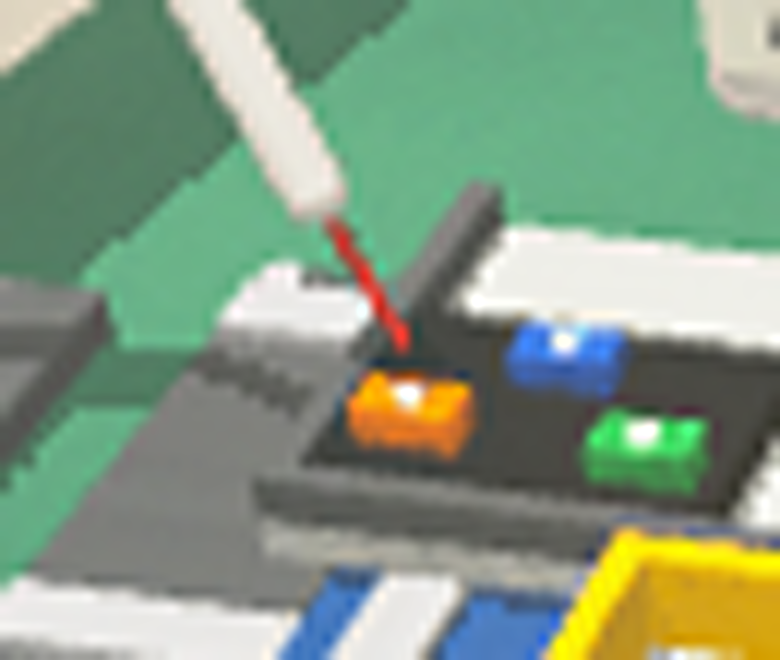

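View pics/s40.png

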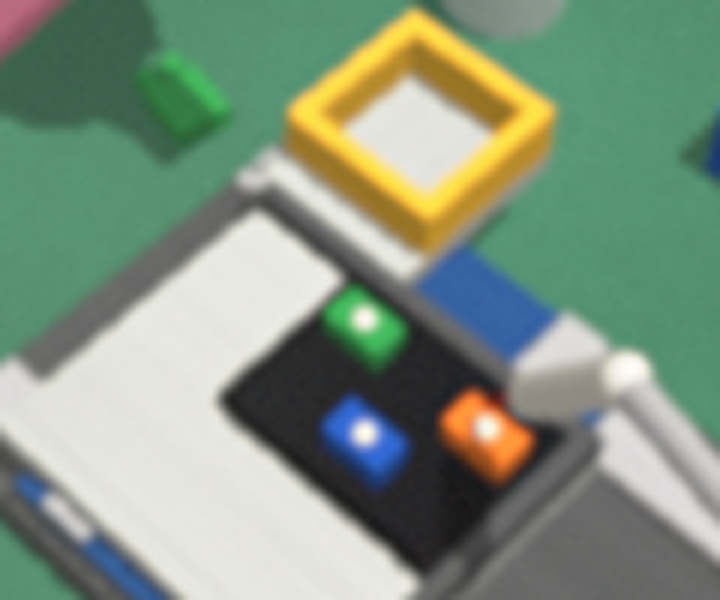

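>>> jog_arm:
  steps: "0 0 0 0 0 0 1; 0 0 0 0 0 0 1; 0 0 0 0 0 0 1; 0 0 0 0 0 0 1"

```text
time_s: 39.25
eef_pos: [0.4918, 0.0056, 0.1119]
tool_rot: [51.9, 89.6, -29.7]
force: [0.7, 0.2, -0.2]
grip_width: -0.0001
```

Run:
```python
from plant import ticket
print(ticket.job_done())
```

```text
the job is handed in; nothing more can be done
None
```

I drew the carriage to its loading end and pushed the black panel flush, first against the +y fence and then the +x fence. I then slid the carriage by its well so green, blue and orange stopped under the tip in that order. I handed the job in at about 39 s with the gripper clear of everything.

**Spot positions:** the cameras put each spot's offset from the tip at roughly these values:

| Spot | Scene camera | Side camera |
|---|---|---|
| Green | 1.5–3 mm | 0.4–1.7 mm |
| Blue | 1.2 mm | about 1 mm, estimated |
| Orange (final) | 1.7 mm | about 1.5 mm, by eye |

The limit is 4 mm. The two cameras disagree with each other by about 2 mm, mainly in locating the tip's pixel.

**Blue:** my first stop was good by the scene camera, but the side camera read about 2.5–3.8 mm. I nudged the carriage about 1.5 mm and let it stand for another second. The side value in the table was not measured again after that nudge.

**Panel:** it looked flush and square in the last pictures. The spacings between the spots matched the nominal layout to about 2 mm.

**What went wrong on the way:**
- The fingertips end roughly 19 mm above the reported TCP. My first pull therefore passed over the well's wall.
- The first push on the panel rode up over its edge and touched the panel or the blue adapter lightly, at about 6 N. I backed off and repeated both moves lower.
- While I was squaring the panel, the carriage was dragged about 20 mm to +y.

I saw no contact with the probe, and the bystanders in view had not visibly moved.

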